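# Load coffee pods into the spring dispenser

### The arm

A 6-joint arm with a two-finger parallel gripper is mounted at the origin on the work surface; the furniture and walls round the work are solid. World frame = base frame: x ahead of the robot, y to its left, z up, the work surface at z = 0. Lengths are in m, angles in rad, forces in N, time in s.
With the tool pointing down it reaches from about 0.25 to 0.725 m from the base axis. Payload 4 kg.
Tool frame: the origin (TCP) lies at the very end of the fingers, on their centre line; the grasp point (between the pads) lies 19 mm behind it; x points along the fingers, z is the direction in which the jaws open and shut, and the axes are right-handed (so a half turn about x gives the same grasp; the last joint's range is limited). The gripper opens to 85 mm and grips with 20 to 120 N. Pads are 22 mm wide; open, the fingers measure 114 mm over their backs; the gripper's body (76 mm by 85 mm) begins 54 mm behind the grasp point. The pads swing forward as they close: fully open they stand 13 mm farther back than shut.
Start: joints at [1.153, 0.241, 0.005, 1.335, 0, 1.571], TCP at [0.203, 0.457, 0.2] pointing down, gripper open.
Joint ranges: [-2.72, 2.72], [-1.05, 1.87], [-1.09, 1.28], [-1.99, 2.15], [-1.42, 1.44], [-3.14, 3.14]. Speed limits (rad/s): [2.79, 2.79, 3.14, 3.14, 3.14, 3.14].

### API

Orientations are given as a unit quaternion [x, y, z, w].
In Python, from workcell import bot gives the robot as it stands.
- The arm moves only by the tool apply_moves, never from a script. Its argument "targets" is one flat list of numbers, 7 for each row, row after row: the shift along the tool's x, y, z in units of 25 cm (1.0 is 25 cm), then the turn, a rotation vector about the tool's x, y, z in units of 0.5 rad (1.0 is 0.5 rad), then the opening, from 0 (shut) to 1 (fully open). In form: [tx, ty, tz, wx, wy, wz, claw, tx, ty, tz, wx, wy, wz, claw, ...]. A call has 1 to 12 rows; each row is the pose to reach, as a shift and turn from the pose commanded when the call began, along the tool's axes at that moment; what a row does not reach only later rows make up. A row lasts 1/12 s, in which the tool goes at most 41.7 mm and 7.16 degrees, less where a joint would pass 70% of its speed; a pose out of reach is approached as far as the arm can. A call with a number of a shift or a turn outside -1 to 1 is refused whole. A call with a gripper value outside its range is refused whole. The fingers move at their own pace and stop on an object; the grip force is fixed at half the most. Time passes only in rows, so rows that repeat a pose let the fingers close. It gives the time, the measured TCP pose, the force and the opening at its end, in the units of the state.
- bot.get_obs(): the state, without advancing time (a new reading comes with each control period).
- bot.camera(name): name is "scene" or "side" or "wrist"; returns (picture, depth): 480x640x3 uint8, red, green, blue; 480x640 float32, m along the optical axis (not along the pixel's ray), 0 where there is no reading.
- bot.camera_params(name): a dict with "fx", "fy", "cx", "cy" (pixels), "T" (4x4, takes a point from camera to world coordinates); the wrist camera has in their place "tool_from_camera" (4x4, takes a point from camera to tool coordinates, whose origin is the TCP and whose axes are the tool frame's). Camera axes: x right, y up, looking along -z (the intrinsics and any distortion apply to the point x, -y, -z); pixel columns grow to the right and rows downward; lengths in m; the calibration is good to about 2 mm. A picture is of the moment at which its call begins: read the wrist's pose just before it. camera_params takes no time and is no camera call.
- bot.job_done(): hands the job in, once; it reports no verdict.
The state is a dict: "clock": time; "joint_pos": joint angles; "joint_vel": joint speeds; "tau": joint torques, N m; "eef_pos": TCP position; "tool_rot": TCP orientation; "ft_force": force on the tool from outside, world axes, zero at the start; "ft_torque": the same for the moment, N m; "grip_width": finger opening in m.
Only numpy, scipy, OpenCV 4.12 (cv2) and the standard library are available. Lean on these libraries where they do the work, as an engineer would, in place of code of your own. Each camera call takes 0.05 s, during which the arm holds its last target.

### The job

Load the spring-loaded pod dispenser with the two coffee pods, foil side up: first set the brown pod on the orange lips and press it down until it has clicked in under them, then do the same with the green pod on top of it. Press gently by feel, never loading the dispenser or a pod in it with more than 30 N, and leave the mill, shaker, glass and tin standing where they are.

Things in the scene. Friction and masses are not known exactly. Their poses are not given: they have to be found in the camera images.
- stand: Fixed pod dispenser: dark foot plate (12 mm thick; to x +87/-63 mm, y +-60 mm of the origin), aluminium column at +x (102 mm tall) with a collar clamping an upright white square tube, 59 mm outside, 51 mm bore. Origin on the worktop under the tube's axis, z up. The tube is clamped rigidly at an unknown height: every height told is nominal, the whole tube sits up to 12 mm higher or lower.
- lips (a point): Point on the tube's axis at the nominal height (126 mm) of the flat undersides of two orange retaining lips, at +y and -y, 24 mm wide along x. They slope up and out from 4 mm above, 19.5 mm from the axis, to 13 mm above, 26 mm from it; black housings behind reach 9 mm above and 46 mm out. Lips slide outward on springs (1.5 N each at rest, +0.35 N/mm) and snap back over a pod's top.
- lip_l (a joint): How far the orange lip at the stand's +y side is pushed outward, m: 0 = sprung fully in (closed), about 0.0045 while the straight side of a pod is between the lips, 0.009 at most.
- lip_r (a joint): How far the orange lip at the stand's -y side is pushed outward, m: 0 = sprung fully in (closed), about 0.0045 while the straight side of a pod is between the lips, 0.009 at most.
- mouth (a point): Point on the axis at the nominal top (150 mm) of the flared guides that continue the tube's walls at +x and -x (51 mm apart inside; reaching 37 mm out from the axis, 44 mm wide along y). Nothing stands above the lips on the +y and -y sides, so fingers that hold a pod there have room.
- rest (a point): Point on the axis at the nominal height (129 mm) of the underside of a pod resting on the lips. From there it must go down 39 mm to be caught under them: about 5 to 12 N as its tapered foot spreads the lips over the first 8 mm, then less. The spring follower (grey plate, red tab in the front slot) then lifts it against the lips with 3 N (high) to 6 N (low).
- stop (a point): Point on the axis at the nominal height (52 mm) of the follower's solid stop. The tube holds two 36 mm pods: with both in, the upper one's top can go only 2 mm below the lips' undersides, then the force rises steeply. The first pod alone can be pushed 38 mm below them. Empty, the follower stands 1 mm below the lips.
- brown_pod: Brown coffee pod: a rigid smooth drum, 48 mm diameter, 36 mm tall, 50 g, silver foil lid on top, its lowest 6 mm tapering to 38 mm diameter. Origin: centre of its underside; z up towards the foil. Starts upright on the worktop.
- green_pod: Green coffee pod, the same shape, size and weight as the brown one. Origin: centre of its underside; z up towards the foil. Starts upright on the worktop.
- pepper_mill: Brown turned-wood pepper mill, 58 mm wide, 170 mm tall, a loose bystander. Origin: centre of its underside.
- salt_shaker: Salt shaker with grey top, 44 mm wide, 90 mm tall, a loose bystander. Origin: centre of its underside.
- water_glass: Clear drinking glass, 80 mm wide, 91 mm tall, a loose bystander. Origin: centre of its underside.
- small_tin: Small round food tin, 57 mm wide, 72 mm tall, a loose bystander. Origin: centre of its underside.
Things that resemble listed ones, but are neither listed nor needed, are in the scene too. What is shaped like the green_pod but red or yellow is not meant.

How it is judged:
On the way, in this order (a step that is already met when the one before it is completed fails the run):
1. the brown pod is held under the lips, let go, with the green pod still outside the dispenser (horizontal distance between brown_pod and stand below 0.005 m and z of brown_pod in the frame of stand between 0.074 and 0.108 m and angle between brown_pod's own z axis and vertical below 0.1 rad and contact force between the arm and brown_pod below 0.3 N and linear speed of brown_pod below 0.02 m/s and horizontal distance between green_pod and stand above 0.05 m and value of joint each of lip_l, lip_r below 0.0015 m), for 0.2 s.
2. the green pod is held under the lips on top of the brown one, let go (horizontal distance between green_pod and stand below 0.005 m and z of green_pod in the frame of stand between 0.074 and 0.108 m and angle between green_pod's own z axis and vertical below 0.1 rad and contact force between the arm and green_pod below 0.3 N and linear speed of green_pod below 0.02 m/s and value of joint each of lip_l, lip_r below 0.0015 m), for 0.2 s.
At the end, for the whole second after the job is handed in: Both pods upright in the tube (0.1 rad), within 5 mm of its axis, at rest and let go: the green one caught under the lips, which have closed again to 1.5 mm (underside 74 to 108 mm above the worktop), the brown one directly beneath (38 to 70 mm; the two 34 to 38.5 mm apart) (all of step 2 and horizontal distance between brown_pod and stand below 0.005 m and z of brown_pod in the frame of stand between 0.038 and 0.07 m and angle between brown_pod's own z axis and vertical below 0.1 rad and contact force between the arm and brown_pod below 0.3 N and linear speed of brown_pod below 0.02 m/s and distance between brown_pod and green_pod between 0.034 and 0.0385 m); the robot touches nothing.
It fails at once if a pod loads the dispenser with more than 30 N (contact force between stand and brown_pod above 30 N or contact force between stand and green_pod above 30 N).
It fails at once if the pods are pressed against each other with more than 30 N (contact force between brown_pod and green_pod above 30 N).
It fails at once if the robot presses on the dispenser itself with more than 30 N (contact force between the arm and stand above 30 N).
It fails at once if a bystander (mill, shaker, glass, tin) is shifted by more than 30 mm or tipped (distance of any of pepper_mill, salt_shaker, water_glass, small_tin from where it was at the start of the episode above 0.03 m or angle between any of pepper_mill, salt_shaker, water_glass, small_tin's own z axis and vertical above 0.3 rad).
It also fails if it takes over 70 s, if anything falls off the work surface, if the arm or the gripper's body presses on something with over 40 N, if the wrist force passes 120 N, or if a joint passes its speed limit or range.

## Working session

There is one attempt and no reset: what is moved stays moved. The work goes in short steps, Python scripts to look and compute and a tool call to move; the robot and the scene stay as the last step left them, time stands still between calls to the robot, and variables do not carry over. Pictures are saved under pics/ and viewed, and the job is handed in when it is done.

Besides the shell and the picture viewer there is one more tool, called after "Call:" as name(argument=value, ...) on one line, values as JSON. apply_moves: Moves the arm, as the interface text tells. Its arguments: {"type":"object","properties":{"targets":{"type":"array"}},"required":["targets"]}

```bash
ls; mkdir -p pics; cat > h.py <<'E'
import numpy as np, cv2
from workcell import bot
from scipy.spatial.transform import Rotation as R
def snap(name,fn):
    o=bot.get_obs(); im,d=bot.camera(name); cv2.imwrite('pics/'+fn+'.png',im[:,:,::-1]); np.savez('pics/'+fn+'.npz',im=im,d=d,p=o['eef_pos'],q=o['tool_rot']); return im,d
E
python3 - <<'E'
from h import *
o=bot.get_obs(); print(o)
for n in ['scene','side','wrist']:
    snap(n,n+'0'); p=bot.camera_params(n); print(n,p)
E
```

```text
pics
{'clock': 0.0, 'joint_pos': array([ 1.15298841e+00,  2.41455123e-01,  3.71350239e-03,  1.33516726e+00,
       -5.15124486e-07,  1.57076976e+00]), 'joint_vel': array([ 0.00172718, -0.00019722, -0.00166204,  0.0012315 ,  0.00029668,
        0.00022313]), 'tau': array([-1.23073340e-03, -3.72309709e+01,  2.52411443e+01,  1.68768014e-02,
       -2.06134109e-05,  4.47144529e-06]), 'eef_pos': array([0.20259891, 0.45635906, 0.19928786]), 'tool_rot': array([-0.38585043,  0.59344395,  0.38503588,  0.59219177]), 'ft_force': array([ 0.39706224, -0.48420844, -0.72519884]), 'ft_torque': array([0.00519317, 0.05837187, 0.0172454 ]), 'grip_width': 0.08552645042213816}
scene {'fx': 439.6468022124185, 'fy': 439.6468022124185, 'cx': 322.1689761887021, 'cy': 238.1630006629787, 'T': array([[ 0.68312222,  0.55785768, -0.47131607,  0.19565781],
       [-0.73019331,  0.5104984 , -0.45410253, -0.44232096],
       [-0.01271849,  0.65435937,  0.75607675,  0.77728938],
       [ 0.        ,  0.        ,  0.        ,  1.        ]])}
side {'fx': 436.74933313644146, 'fy': 436.74933313644146, 'cx': 315.77324258764577, 'cy': 239.11107328859856, 'T': array([[ 0.95885408,  0.19704772, -0.20437966,  0.44146243],
       [-0.28375096,  0.6418956 , -0.71235906, -0.66383548],
       [-0.00917832,  0.74104132,  0.6713967 ,  0.69027176],
       [ 0.        ,  0.        ,  0.        ,  1.        ]])}
wrist {'fx': 386.23540926797807, 'fy': 386.23540926797807, 'cx': 326.87928817933846, 'cy': 236.85157870256688, 'tool_from_camera': array([[-2.01809524e-04,  2.80578738e-01, -9.59830991e-01,
        -1.73114187e-01],
       [ 3.50079865e-04,  9.59830971e-01,  2.80578659e-01,
         7.18462421e-02],
       [ 9.99999918e-01, -2.79394058e-04, -2.91927998e-04,
         1.26781430e-03],
       [ 0.00000000e+00,  0.00000000e+00,  0.00000000e+00,
         1.00000000e+00]])}
```

View pics/scene0.png

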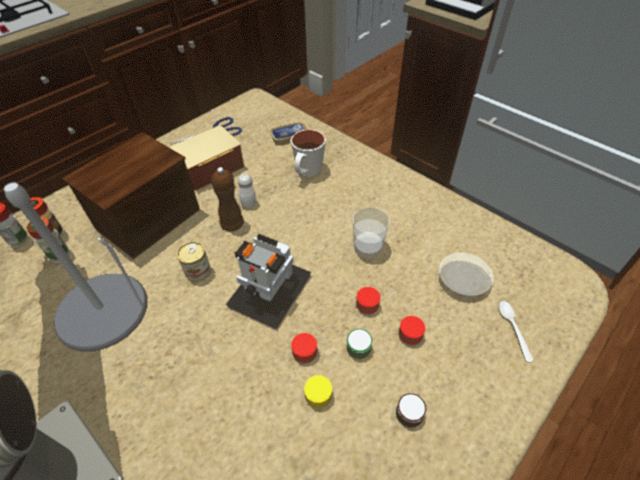

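View pics/side0.png

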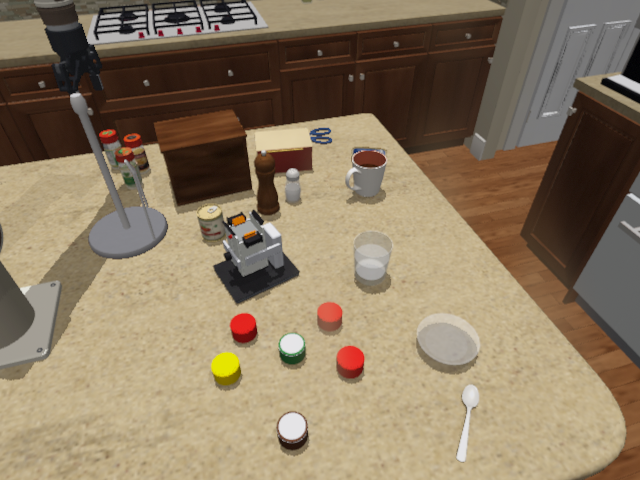

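View pics/wrist0.png

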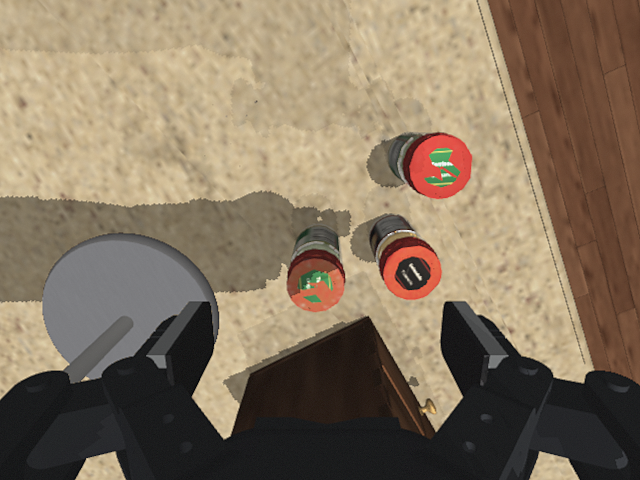

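Candidates for a pod (scene pixels):
- Green drum with foil at (359,343).
- Brown drum with foil at (411,409).
- Red drums at (304,347), (368,299) and (412,329), and a yellow drum at (318,390). These are decoys.

By the description, brown is (411,409) and green is (359,343). I'll check them in a close crop and measure.

```bash
cat >> h.py <<'E'
def world(name,fn):
    z=np.load('pics/'+fn+'.npz'); d=z['d']; p=bot.camera_params(name)
    v,u=np.mgrid[0:480,0:640]
    c=np.stack([(u-p['cx'])/p['fx']*d,-(v-p['cy'])/p['fy']*d,-d],-1)
    if name=='wrist':
        M=np.eye(4);M[:3,:3]=R.from_quat(z['q']).as_matrix();M[:3,3]=z['p'];T=M@p['tool_from_camera']
    else: T=p['T']
    w=c@T[:3,:3].T+T[:3,3]; w[d==0]=np.nan
    return z['im'],w
E
python3 - <<'E'
from h import *
ims=[]
for n,(us) in {'scene':[(359,343),(411,409),(304,347),(368,299),(412,329),(318,390),(195,258),(228,195),(247,190),(370,225)],'side':[(292,346),(292,428),(244,326),(329,315),(350,361),(226,367),(211,222),(266,180),(292,185),(372,255)]}.items():
    im,w=world(n,n+'0')
    for u,v in us:
        a=w[v-22:v+23,u-22:u+23].reshape(-1,3); 
        zz=np.nanmedian(w[v-2:v+3,u-2:u+3,2])
        m=abs(a[:,2]-zz)<.004
        b=a[m]; print(n,(u,v),'z',zz.round(4),'cen',((b.min(0)+b.max(0))/2).round(4)[:2],'ext',(b.max(0)-b.min(0)).round(3)[:2],len(b))
    m=(np.abs(w[...,2]-0)<.004); print(np.nanmedian(w[300:480,200:500,2]))
    # stand crop
    if n=='scene': c=im[225:335,220:320]; c2=im[320:430,340:440]
    else: c=im[200:310,205:305]; c2=im[320:450,250:350]
    ims+=[cv2.resize(c,(400,300)),cv2.resize(c2,(400,300))]
cv2.imwrite('pics/crop1.png',np.vstack([np.hstack(ims[:2]),np.hstack(ims[2:])])[:,:,::-1])
E
```

```text
scene (359, 343) z 0.0357 cen [ 0.5226 -0.2184] ext [0.048 0.048] 491
scene (411, 409) z 0.0357 cen [ 0.4868 -0.3624] ext [0.049 0.048] 668
scene (304, 347) z 0.036 cen [ 0.4463 -0.1488] ext [0.048 0.048] 487
scene (368, 299) z 0.0362 cen [ 0.6075 -0.1704] ext [0.047 0.048] 393
scene (412, 329) z 0.0357 cen [ 0.6118 -0.2742] ext [0.048 0.047] 461
scene (318, 390) z 0.0357 cen [ 0.4031 -0.2254] ext [0.047 0.047] 597
scene (195, 258) z 0.0682 cen [0.4242 0.1587] ext [0.056 0.059] 485
scene (228, 195) z 0.1112 cen [0.5672 0.207 ] ext [0.042 0.028] 45
scene (247, 190) z 0.0592 cen [0.6024 0.2217] ext [0.103 0.052] 79
scene (370, 225) z 0.0551 cen [ 0.731  -0.0715] ext [0.076 0.074] 419
-0.0003878450771719333
side (292, 346) z 0.0348 cen [ 0.5213 -0.2202] ext [0.048 0.046] 502
side (292, 428) z 0.0348 cen [ 0.4854 -0.3633] ext [0.048 0.048] 790
side (244, 326) z 0.0346 cen [ 0.4455 -0.1499] ext [0.047 0.048] 457
side (329, 315) z 0.0348 cen [ 0.607  -0.1716] ext [0.048 0.048] 416
side (350, 361) z 0.0344 cen [ 0.6111 -0.2752] ext [0.047 0.049] 552
side (226, 367) z 0.0351 cen [ 0.4025 -0.2265] ext [0.047 0.049] 558
side (211, 222) z 0.0592 cen [0.423 0.142] ext [0.057 0.028] 68
side (266, 180) z 0.1005 cen [0.56   0.2534] ext [0.052 0.119] 41
side (292, 185) z 0.0547 cen [0.6145 0.2165] ext [0.083 0.048] 69
side (372, 255) z 0.0532 cen [ 0.7299 -0.0728] ext [0.075 0.077] 393
-0.00127215243165546
```

View pics/crop1.png

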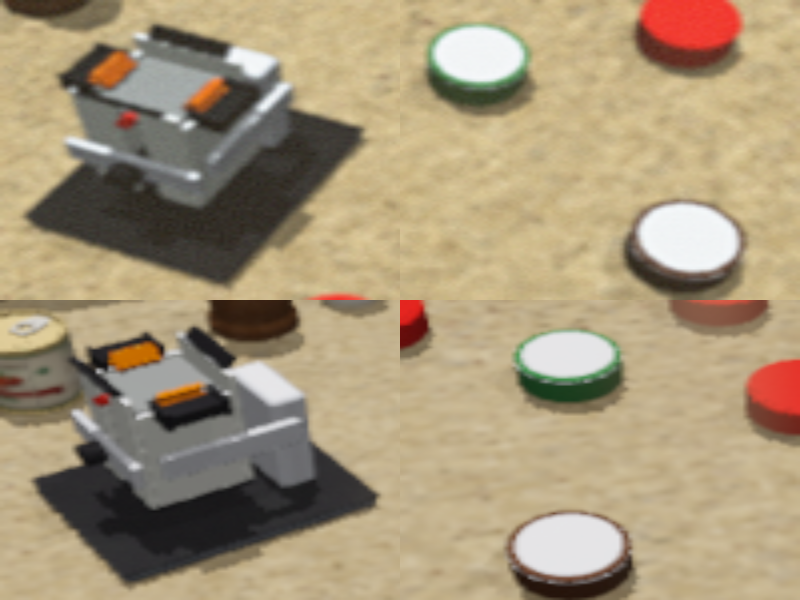

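```bash
python3 - <<'E'
from h import *
im,w=world('scene','scene0'); im2,w2=world('side','side0')
for n,(i,ww) in {'scene':(im,w),'side':(im2,w2)}.items():
    g=i.astype(int); dark=(g.max(2)<60)&(abs(ww[...,2]-.012)<.005)
    a=ww[dark][:,:2]; m=(np.hypot(*(a-[.5,.03]).T)<.25); a=a[m].astype(np.float32)
    r=cv2.minAreaRect(a); print(n,len(a),r,cv2.boxPoints(r).round(3).tolist())
    hsv=cv2.cvtColor(i,cv2.COLOR_RGB2HSV); org=(hsv[...,0]>5)&(hsv[...,0]<18)&(hsv[...,1]>200)&(hsv[...,2]>150)&(ww[...,2]>.08)&(ww[...,2]<.17)
    k,l,s,c=cv2.connectedComponentsWithStats(org.astype(np.uint8))
    for j in range(1,k):
        if s[j,4]>8: b=ww[l==j]; print('orange',c[j],len(b),np.nanmean(b,0).round(4),np.nanmin(b,0).round(3),np.nanmax(b,0).round(3))
# heightmap 5cm
pts=np.vstack([w.reshape(-1,3),w2.reshape(-1,3)]);
H=np.zeros((17,21))
for x,y,z in pts[~np.isnan(pts[:,0])]:
    i=int((x+.05)//.05); j=int((y+.5)//.05)
    if 0<=i<17 and 0<=j<21 and z<.6: H[i,j]=max(H[i,j],z)
print('cols y -.5..'); 
for i in range(17): print(round(-.05+.05*i,2),' '.join('%3d'%(h*100) for h in H[i]))
print(R.from_quat(bot.get_obs()['tool_rot']).as_matrix().round(3))
E
```

```text
scene 1344 ((0.4967290461063385, 0.06661558151245117), (0.27889904379844666, 0.1702689826488495), 89.41478729248047) [[0.4099999964237213, -0.07199999690055847], [0.5799999833106995, -0.07400000095367432], [0.5830000042915344, 0.20499999821186066], [0.4129999876022339, 0.2070000022649765]]
orange [ 38.        201.8627451] 51 [0.2691 0.4953 0.1054] [0.256 0.478 0.102] [0.279 0.517 0.108]
orange [247.58333333 250.23333333] 60 [0.4773 0.0246 0.1382] [0.467 0.02  0.132] [0.489 0.034 0.143]
orange [271.42857143 259.25      ] 28 [ 0.4927 -0.025   0.139 ] [ 0.482 -0.029  0.131] [ 0.504 -0.019  0.143]
side 1726 ((0.4999406635761261, 0.06965349614620209), (0.29372501373291016, 0.17355233430862427), 87.77951049804688) [[0.40799999237060547, -0.07400000095367432], [0.5809999704360962, -0.07999999821186066], [0.5920000076293945, 0.21299999952316284], [0.4189999997615814, 0.2199999988079071]]
orange [131.09259259 137.98148148] 54 [0.2578 0.4956 0.1042] [0.239 0.477 0.101] [0.278 0.519 0.107]
orange [238.01369863 220.1369863 ] 73 [0.4782 0.0238 0.1359] [0.466 0.017 0.131] [0.49  0.038 0.144]
orang
[... 996 characters left out ...]
 16   0
0.45   0   0   3   3   0   3   3   3  12  15  15   1   7   7   0  16  16  16  16  16   0
0.5   0   0   3   3   0   4   3   0   1  15  15   0   0   4  15   0  16  16  16  16   0
0.55   0   0   0   0   3   0   3   3   0  10  10   0   0  15  17   0   0   7   7   7   0
0.6   0   0   0   1   3   0   3   3   0   0   0   0   0   0   9   8   0   7   7   7   0
0.65   0   0   0   0   0   0   0   0   9   8   0   0   0   0   8   0   0   8   8   7   0
0.7   0   1   0   2   2   0   0   9   9   9   0   0   0   0   0   0   0   8   7   7   0
0.75   0   1   0   2   2   2   0   9   9   9   0   0   0   9   9   0   0   0   0   1   1
[[-0.001 -0.914  0.406]
 [-0.001  0.406  0.914]
 [-1.     0.    -0.002]]
```

```bash
python3 - <<'E'
from h import *
for n in ['scene','side']:
    im,w=world(n,n+'0'); a=w.reshape(-1,3)
    m=(a[:,0]>.1)&(a[:,0]<.35)&(a[:,1]>.05)&(a[:,1]<.35)&(a[:,2]>.03)&(a[:,2]<.6); a=a[m]
    for lo in np.arange(.03,.45,.04):
        b=a[(a[:,2]>=lo)&(a[:,2]<lo+.04)]
        if len(b): print(n,lo.round(2),len(b),b.min(0).round(3),b.max(0).round(3))
    # stand tube plan: points z .1-.16 near
    a=w.reshape(-1,3); m=(np.hypot(a[:,0]-.485,a[:,1])<.1)&(a[:,2]>.02)
    b=a[m]; print('stand max z',b[:,2].max())
    g=im.reshape(-1,3).astype(int)
    d=(g.max(1)<60)&(abs(a[:,2]-.012)<.005)&(np.hypot(a[:,0]-.49,a[:,1])<.12)
    p=a[d][:,:2].astype(np.float32); r=cv2.minAreaRect(p); print(r,cv2.boxPoints(r).round(3).tolist())
    print('joint')
E
```

```text
scene 0.03 290 [0.222 0.156 0.03 ] [0.35  0.349 0.07 ]
scene 0.07 323 [0.222 0.155 0.07 ] [0.35  0.349 0.11 ]
scene 0.11 360 [0.222 0.154 0.11 ] [0.35  0.349 0.15 ]
scene 0.15 380 [0.222 0.153 0.15 ] [0.35 0.35 0.19]
scene 0.19 274 [0.222 0.152 0.19 ] [0.297 0.22  0.23 ]
scene 0.23 222 [0.222 0.209 0.23 ] [0.238 0.221 0.27 ]
scene 0.27 252 [0.222 0.209 0.27 ] [0.237 0.22  0.31 ]
scene 0.31 468 [0.217 0.204 0.31 ] [0.242 0.228 0.35 ]
scene 0.35 2 [0.228 0.214 0.35 ] [0.23  0.218 0.351]
stand max z 0.15403520015170824
((0.4958403706550598, 0.0033691972494125366), (0.147078737616539, 0.1175268217921257), 16.048755645751953) [[0.4090000092983246, 0.03999999910593033], [0.4410000145435333, -0.0729999989271164], [0.5830000042915344, -0.032999999821186066], [0.550000011920929, 0.07999999821186066]]
joint
side 0.03 174 [0.221 0.155 0.031] [0.35  0.301 0.07 ]
side 0.07 195 [0.221 0.153 0.07 ] [0.35  0.299 0.11 ]
side 0.11 248 [0.221 0.153 0.11 ] [0.35  0.302 0.15 ]
side 0.15 292 [0.221 0.151 0.15 ] [0.35  0.349 0.19 ]
side 0.19 235 [0.221 0.152 0.19 ] [0.296 0.221 0.23 ]
side 0.23 162 [0.221 0.207 0.23 ] [0.237 0.22  0.27 ]
side 0.27 178 [0.221 0.207 0.27 ] [0.238 0.223 0.31 ]
side 0.31 284 [0.217 0.203 0.311] [0.242 0.226 0.349]
stand max z 0.15262440592188842
((0.4966107904911041, 0.002720445394515991), (0.1500793993473053, 0.12137849628925323), 15.396514892578125) [[0.40799999237060547, 0.04100000113248825], [0.4399999976158142, -0.07599999755620956], [0.5849999785423279, -0.035999998450279236], [0.5529999732971191, 0.08100000023841858]]
joint
```

```bash
cat >> h.py <<'E'
import json,os
def Rt(yaw): # tool down, jaw dir (tool z) at yaw
    z=np.array([np.cos(yaw),np.sin(yaw),0]);x=np.array([0,0,-1.]);return np.stack([x,np.cross(z,x),z],1)
def load(): return json.load(open('cmd.json')) if os.path.exists('cmd.json') else dict(p=[.203,.457,.2],yaw=1.153)
def plan(targets,save=True):
    """targets: list of (x,y,z,yawdeg); rows from the commanded pose"""
    c=load();p=np.array(c['p']);M=Rt(c['yaw']);out=[]
    for t in targets:
        s=M.T@(np.array(t[:3])-p)/.25; w=-(np.radians(t[3])-c['yaw'])/.5
        s=s.round(3);w=round(w,3);out.append([*s.tolist(),w]); assert max(abs(s))<=1 and abs(w)<=1,(s,w)
    if save: json.dump(dict(p=(p+M@s*.25).tolist(),yaw=c['yaw']-w*.5),open('cmd.json','w'))
    for o in out: print(o)
def st():
    o=bot.get_obs();M=R.from_quat(o['tool_rot']).as_matrix();c=load()
    print('t',round(o['clock'],2),'p',o['eef_pos'].round(4),'jaw',np.degrees(np.arctan2(M[1,2],M[0,2])).round(2),'down',M[:,0].round(3),'F',o['ft_force'].round(2),'w',round(o['grip_width'],4),'cmd',np.round(c['p'],4),np.degrees(c['yaw']).round(2),'j',o['joint_pos'].round(2))
E
python3 -c "
from h import *
plan([(.23,.45,.32,50),(.36,.36,.32,38)])"
```

```text
[-0.48, -0.11, 0.018, np.float64(0.561)]
[-0.48, -0.731, -0.1, np.float64(0.98)]
```

Call:
apply_moves(targets=[-0.48, -0.11, 0.018, 0.56, 0, 0, 1, -0.48, -0.11, 0.018, 0.56, 0, 0, 1, -0.48, -0.11, 0.018, 0.56, 0, 0, 1, -0.48, -0.731, -0.1, 0.98, 0, 0, 1, -0.48, -0.731, -0.1, 0.98, 0, 0, 1, -0.48, -0.731, -0.1, 0.98, 0, 0, 1, -0.48, -0.731, -0.1, 0.98, 0, 0, 1])

```text
clock: 0.73
eef_pos: [0.3615, 0.3584, 0.3202]
tool_rot: [-0.23, 0.669, 0.23, 0.669]
ft_force: [0.5, 1.0, 0.6]
grip_width: 0.0853
```

```bash
python3 -c "
from h import *
st();plan([(.45,.17,.32,13)])"
```

```text
t 0.73 p [0.3615 0.3584 0.3202] jaw 37.95 down [ 0.001 -0.    -1.   ] F [0.54 0.97 0.63] w 0.0853 cmd [0.3599 0.36   0.32  ] 37.99 j [ 0.78  0.24  0.32  1.64 -0.    1.69]
[0.0, -0.821, -0.184, np.float64(0.872)]
```

Call:
apply_moves(targets=[0, -0.821, -0.184, 0.872, 0, 0, 1, 0, -0.821, -0.184, 0.872, 0, 0, 1, 0, -0.821, -0.184, 0.872, 0, 0, 1, 0, -0.821, -0.184, 0.872, 0, 0, 1, 0, -0.821, -0.184, 0.872, 0, 0, 1, 0, -0.821, -0.184, 0.872, 0, 0, 1, 0, -0.821, -0.184, 0.872, 0, 0, 1])

```text
clock: 1.32
eef_pos: [0.4505, 0.1677, 0.3198]
tool_rot: [-0.078, 0.703, 0.078, 0.702]
ft_force: [-0.7, 0.7, 0.3]
grip_width: 0.0852
```

```bash
python3 -c "
from h import *
st();plan([(.482,.0,.3,-13)])"
```

```text
t 1.32 p [0.4505 0.1677 0.3198] jaw 12.7 down [-0.001 -0.    -1.   ] F [-0.75  0.73  0.31] w 0.0852 cmd [0.45   0.1699 0.32  ] 13.01 j [0.36 0.19 0.24 1.63 0.   1.71]
[0.08, -0.691, -0.028, np.float64(0.908)]
```

Call:
apply_moves(targets=[0.08, -0.691, -0.028, 0.908, 0, 0, 1, 0.08, -0.691, -0.028, 0.908, 0, 0, 1, 0.08, -0.691, -0.028, 0.908, 0, 0, 1, 0.08, -0.691, -0.028, 0.908, 0, 0, 1, 0.08, -0.691, -0.028, 0.908, 0, 0, 1, 0.08, -0.691, -0.028, 0.908, 0, 0, 1])

```text
clock: 1.82
eef_pos: [0.4817, -0.0009, 0.2994]
tool_rot: [0.081, 0.703, -0.081, 0.702]
ft_force: [-0.2, 0.3, -0.3]
grip_width: 0.0855
```

```bash
python3 -c "
from h import *
st();plan([(.482,.0,.3,-41)])"
```

```text
t 1.82 p [ 0.4817 -0.0009  0.2994] jaw -13.13 down [-0.002  0.    -1.   ] F [-0.2   0.26 -0.26] w 0.0855 cmd [0.482 0.    0.3  ] -13.01 j [-0.    0.19  0.19  1.58  0.    1.8 ]
[0.0, -0.0, -0.0, np.float64(0.977)]
```

Call:
apply_moves(targets=[0, 0, 0, 0.977, 0, 0, 1, 0, 0, 0, 0.977, 0, 0, 1, 0, 0, 0, 0.977, 0, 0, 1, 0, 0, 0, 0.977, 0, 0, 1])

```text
clock: 2.15
eef_pos: [0.4817, 0.0028, 0.3004]
tool_rot: [0.248, 0.662, -0.248, 0.662]
ft_force: [0.4, 0.4, 0.5]
grip_width: 0.085
```

```bash
python3 -c "
from h import *
st();plan([(.482,.0,.3,-68)])"
```

```text
t 2.15 p [0.4817 0.0028 0.3004] jaw -41.09 down [ 0.     0.001 -1.   ] F [0.38 0.4  0.48] w 0.085 cmd [0.482 0.    0.3  ] -41.0 j [0.01 0.18 0.19 1.58 0.   2.29]
[0.0, -0.0, 0.0, np.float64(0.943)]
```

Call:
apply_moves(targets=[0, 0, 0, 0.943, 0, 0, 1, 0, 0, 0, 0.943, 0, 0, 1, 0, 0, 0, 0.943, 0, 0, 1, 0, 0, 0, 0.943, 0, 0, 1, 0, 0, 0, 0.943, 0, 0, 1, 0, 0, 0, 0.943, 0, 0, 1])

```text
clock: 2.65
eef_pos: [0.4818, 0.0022, 0.3004]
tool_rot: [0.394, 0.587, -0.393, 0.587]
ft_force: [0.2, 0.4, 0.6]
grip_width: 0.0856
```

```bash
python3 -c "
from h import *
st();snap('wrist','w1');st()"
```

```text
t 2.65 p [0.4818 0.0022 0.3004] jaw -67.65 down [ 0.     0.001 -1.   ] F [0.18 0.4  0.63] w 0.0856 cmd [0.482 0.    0.3  ] -68.01 j [0.   0.18 0.19 1.58 0.   2.76]
t 2.7 p [0.4818 0.0018 0.3004] jaw -67.7 down [ 0.  0. -1.] F [-0.31 -0.65 -0.12] w 0.0854 cmd [0.482 0.    0.3  ] -68.01 j [0.   0.18 0.19 1.58 0.   2.76]
```

View pics/w1.png

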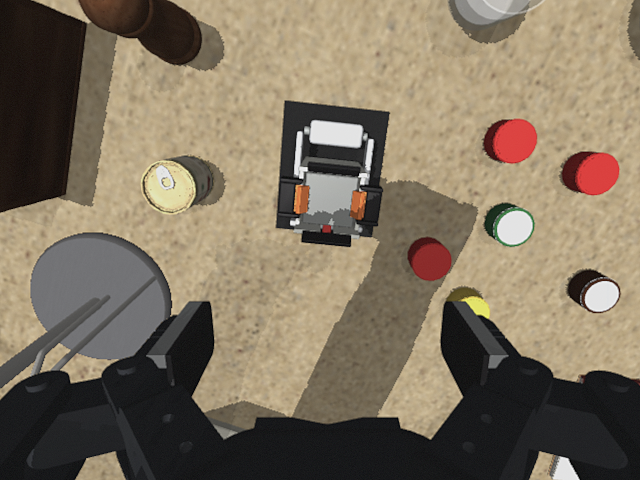

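The wrist view shows the stand from above. The orange lips are at (302,199) and (358,204), the column is at (337,133), the green pod is at (514,226) and the brown pod at (600,294).

```bash
cat > ms.py <<'E'
from h import *
import sys
fn=sys.argv[1]
im,w=world('wrist',fn)
hsv=cv2.cvtColor(im,cv2.COLOR_RGB2HSV); z=w[...,2]
org=(hsv[...,0]>5)&(hsv[...,0]<18)&(hsv[...,1]>170)&(hsv[...,2]>120)&(z>.09)&(z<.17)
k,l,s,c=cv2.connectedComponentsWithStats(org.astype(np.uint8)); L=[]
for j in range(1,k):
    if s[j,4]>60: b=w[l==j]; print('orange',c[j].round(1),len(b),np.median(b,0).round(4),'z',np.percentile(b[:,2],[2,10,50,90,98]).round(4));r=cv2.minAreaRect(b[:,:2].astype(np.float32));print(r);L.append(r[0])
g=im.astype(int); a=w
near=np.hypot(w[...,0]-.49,w[...,1])<.12
d=(g.max(2)<60)&(abs(z-.012)<.006)&near
r=cv2.minAreaRect(w[d][:,:2].astype(np.float32)); print('plate',r); print(cv2.boxPoints(r).round(4).tolist(),np.median(z[d]))
# flat tops of stand : histogram of z
h,e=np.histogram(z[near&(z>.03)],np.arange(.03,.17,.002)); print([(round(e[i],3),int(h[i])) for i in range(len(h)) if h[i]>15])
for nm,(u,v) in {'green':(514,226),'brown':(600,294),'red':(512,140)}.items():
  if fn!='w1': break
  q=w[v-40:v+41,max(u-40,0):u+40]; rr=im[v-40:v+41,max(u-40,0):u+40]
  m=(q[...,2]>.031)&(q[...,2]<.042); print(nm,cv2.minEnclosingCircle(q[m][:,:2].astype(np.float32)),np.median(q[m],0),'med z')
E
python3 ms.py w1
```

```text
orange [302.5 198.9] 238 [0.481  0.0265 0.1377] z [0.132  0.1332 0.1377 0.1415 0.142 ]
((0.4795360863208771, 0.02657299116253853), (0.025898531079292297, 0.009035198949277401), 15.39907455444336)
orange [357.1 203.1] 217 [ 0.496  -0.0186  0.139 ] z [0.1331 0.134  0.139  0.1416 0.1426]
((0.494987815618515, -0.020505154505372047), (0.022842977195978165, 0.010690231807529926), 16.038002014160156)
plate ((0.49866873025894165, 0.006610505282878876), (0.14846694469451904, 0.11887874454259872), 16.472105026245117)
[[0.4106000065803528, 0.04259999841451645], [0.44429999589920044, -0.0714000016450882], [0.5867000222206116, -0.02930000051856041], [0.5529999732971191, 0.08470000326633453]] 0.012864135213141059
[(np.float64(0.07), 17), (np.float64(0.072), 23), (np.float64(0.074), 18), (np.float64(0.076), 19), (np.float64(0.078), 30), (np.float64(0.08), 43), (np.float64(0.082), 78), (np.float64(0.084), 38), (np.float64(0.086), 55), (np.float64(0.088), 302), (np.float64(0.09), 276), (np.float64(0.096), 50), (np.float64(0.098), 219), (np.float64(0.1), 847), (np.float64(0.102), 161), (np.float64(0.118), 28), (np.float64(0.12), 33), (np.float64(0.122), 32), (np.float64(0.124), 106), (np.float64(0.126), 1805), (np.float64(0.128), 818), (np.float64(0.13), 95), (np.float64(0.132), 269), (np.float64(0.134), 841), (np.float64(0.136), 656), (np.float64(0.138), 215), (np.float64(0.14), 297), (np.float64(0.142), 255), (np.float64(0.144), 168), (np.float64(0.146), 165), (np.float64(0.148), 218), (np.float64(0.15), 382), (np.float64(0.152), 128)]
green ((0.52393639087677, -0.21575821936130524), 0.024763623252511024) [ 0.52427443 -0.21418945  0.0354599 ] med z
brown ((0.4881177842617035, -0.35879606008529663), 0.0246187262237072) [ 0.48874666 -0.35705035  0.03536802] med z
red ((0.6103792190551758, -0.1667177975177765), 0.024595536291599274) [ 0.60993057 -0.16591852  0.035464  ] med z
```

```bash
python3 -c "
from h import *
plan([(.484,-.2,.24,-73.7)])
plan([(.487,-.362,.12,-73.7)])"
```

```text
[0.24, -0.292, 0.745, np.float64(0.199)]
[0.48, -0.17, 0.625, np.float64(-0.0)]
```

Call:
apply_moves(targets=[0.24, -0.292, 0.745, 0.199, 0, 0, 1, 0.24, -0.292, 0.745, 0.199, 0, 0, 1, 0.24, -0.292, 0.745, 0.199, 0, 0, 1, 0.24, -0.292, 0.745, 0.199, 0, 0, 1, 0.24, -0.292, 0.745, 0.199, 0, 0, 1, 0.24, -0.292, 0.745, 0.199, 0, 0, 1])

```text
clock: 3.2
eef_pos: [0.4825, -0.2051, 0.2371]
tool_rot: [0.424, 0.566, -0.427, 0.564]
ft_force: [0.4, 1.3, -0.2]
grip_width: 0.0852
```

Call:
apply_moves(targets=[0.48, -0.17, 0.625, 0, 0, 0, 1, 0.48, -0.17, 0.625, 0, 0, 0, 1, 0.48, -0.17, 0.625, 0, 0, 0, 1, 0.48, -0.17, 0.625, 0, 0, 0, 1, 0.48, -0.17, 0.625, 0, 0, 0, 1, 0.48, -0.17, 0.625, 0, 0, 0, 1, 0.48, -0.17, 0.625, 0, 0, 0, 1])

```text
clock: 3.78
eef_pos: [0.486, -0.3615, 0.1179]
tool_rot: [0.424, 0.567, -0.424, 0.564]
ft_force: [0.9, 0.5, 0.2]
grip_width: 0.0855
```

```bash
python3 -c "
from h import *
st();snap('wrist','w2');st()
im,w=world('wrist','w2')
m=(w[...,2]>.029)&(w[...,2]<.043)&(np.hypot(w[...,0]-.487,w[...,1]+.362)<.045)
print(cv2.minEnclosingCircle(w[m][:,:2].astype(np.float32)),np.median(w[m],0))
"
```

```text
t 3.78 p [ 0.486  -0.3615  0.1179] jaw -73.72 down [-0.003  0.003 -1.   ] F [0.91 0.45 0.17] w 0.0855 cmd [ 0.4871 -0.3619  0.12  ] -73.71 j [-0.64  0.5   0.16  1.24  0.    2.22]
t 3.83 p [ 0.487  -0.3611  0.1197] jaw -73.65 down [-0.001  0.002 -1.   ] F [0.5  0.09 0.25] w 0.0852 cmd [ 0.4871 -0.3619  0.12  ] -73.71 j [-0.64  0.49  0.16  1.24  0.    2.22]
((0.48800426721572876, -0.36016717553138733), 0.02433910220861435) [ 0.48922175 -0.35981913  0.03564308]
```

View pics/w2.png

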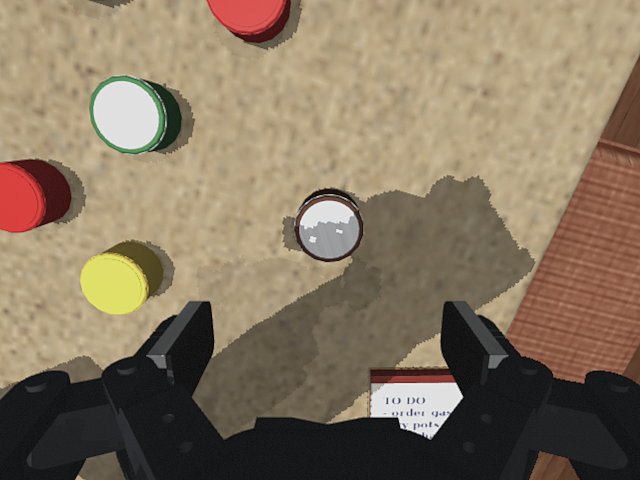

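The brown pod is centred between the open jaws at (329,228). I'll descend and grip.

```bash
python3 -c "
from h import *
plan([(.488,-.361,.009,-73.7)])
plan([(.488,-.361,.16,-73.7)],save=False)"
```

```text
[0.444, 0.004, -0.002, np.float64(-0.0)]
[-0.604, 0.0, -0.0, np.float64(-0.0)]
```

Call:
apply_moves(targets=[0.2, 0.004, -0.002, 0, 0, 0, 1, 0.35, 0.004, -0.002, 0, 0, 0, 1, 0.42, 0.004, -0.002, 0, 0, 0, 1, 0.444, 0.004, -0.002, 0, 0, 0, 1, 0.444, 0.004, -0.002, 0, 0, 0, 1, 0.444, 0.004, -0.002, 0, 0, 0, 0.4, 0.444, 0.004, -0.002, 0, 0, 0, 0.4, 0.444, 0.004, -0.002, 0, 0, 0, 0.4, 0.444, 0.004, -0.002, 0, 0, 0, 0.4, 0.444, 0.004, -0.002, 0, 0, 0, 0.4, 0.444, 0.004, -0.002, 0, 0, 0, 0.4, 0.444, 0.004, -0.002, 0, 0, 0, 0.4])

```text
clock: 4.83
eef_pos: [0.4879, -0.3613, 0.0095]
tool_rot: [0.424, 0.566, -0.424, 0.566]
ft_force: [0.4, 0.1, 0.3]
grip_width: 0.0339
```

```bash
python3 -c "
from h import *
st();snap('wrist','w3');st()"
```

```text
t 4.83 p [ 0.4879 -0.3613  0.0095] jaw -73.72 down [ 0. -0. -1.] F [0.36 0.11 0.34] w 0.0339 cmd [ 0.4879 -0.3611  0.009 ] -73.71 j [-0.64  0.59  0.01  1.    0.    2.22]
t 4.88 p [ 0.4878 -0.3613  0.0094] jaw -73.72 down [ 0. -0. -1.] F [0.57 0.16 0.6 ] w 0.034 cmd [ 0.4879 -0.3611  0.009 ] -73.71 j [-0.64  0.59  0.01  1.    0.    2.22]
```

View pics/w3.png

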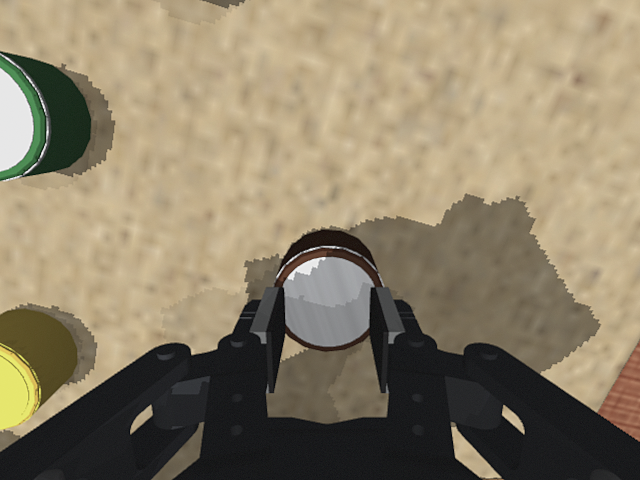

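```bash
python3 -c "
from h import *
im,w=world('wrist','w3')
z=np.load('pics/w3.npz');M=R.from_quat(z['q']).as_matrix()
t=(w-z['p'])@M
for u,v in [(328,300),(328,340),(266,330),(277,310),(274,350),(272,385),(380,310),(385,350),(384,380),(392,325),(405,320),(330,245)]: print(u,v,im[v,u],'tool',(t[v,u]*1000).round(1),'z',w[v,u,2].round(4))
m=(w[...,2]>.029)&(w[...,2]<.043)&(np.hypot(w[...,0]-.487,w[...,1]+.362)<.027)&(im.max(2)>60)
print(cv2.minEnclosingCircle((t[m][:,1:]*1000).astype(np.float32)))
"
```

```text
328 300 [160 160 163] tool [-26.3   1.5  -0.8] z 0.0358
328 340 [138 139 140] tool [-26.7 -17.   -0.8] z 0.0363
266 330 [43 41 42] tool [-67.8  11.4 -19.9] z 0.0773
277 310 [22 19 24] tool [-52.3  10.2 -18.5] z 0.0618
274 350 [16 16 17] tool [-63.4   1.6 -18.4] z 0.073
272 385 [40 38 40] tool [-69.7  -6.9 -18.5] z 0.0793
380 310 [23 24 24] tool [-55.2  11.7  16.6] z 0.0648
385 350 [34 34 35] tool [-69.3   5.4  16.6] z 0.0788
384 380 [36 37 37] tool [-67.9  -6.4  16.9] z 0.0774
392 325 [72 73 73] tool [-64.7  11.4  19.2] z 0.0742
405 320 [18 20 22] tool [-54.8   7.8  25.3] z 0.0644
330 245 [40 38 38] tool [-22.3  24.2  -0. ] z 0.0318
((0.40321725606918335, -0.8630254864692688), 24.371564865112305)
```

```bash
python3 -c "
from h import *
im,w=world('wrist','w3')
z=np.load('pics/w3.npz');M=R.from_quat(z['q']).as_matrix()
t=(w-z['p'])@M
cv2.imwrite('pics/w3c.png',cv2.resize(im[220:420,220:440],None,fx=3.5,fy=2.9,interpolation=cv2.INTER_NEAREST)[:,:,::-1])
for v in (285,295,305,315,330):
  print(v,[(u,*(t[v,u]*1000).round(0).astype(int).tolist()) for u in range(244,290,4)])
print(t[(np.abs(t[...,2])<.045)&(np.abs(t[...,1])<.03)&(t[...,0]<-.04)].max(0))
"
```

```text
285 [(244, 10, -7, -44), (248, 10, -8, -42), (252, 10, -7, -40), (256, 9, -7, -37), (260, 11, -8, -36), (264, 11, -8, -34), (268, 11, -8, -32), (272, 10, -8, -29), (276, -26, 8, -22), (280, -26, 8, -21), (284, -26, 8, -19), (288, -26, 8, -17)]
295 [(244, 9, -13, -44), (248, 10, -13, -42), (252, 10, -13, -40), (256, 11, -13, -38), (260, 10, -13, -36), (264, -43, 12, -24), (268, -43, 12, -23), (272, -44, 12, -21), (276, -42, 11, -20), (280, -43, 11, -19), (284, -26, 4, -19), (288, -26, 3, -17)]
305 [(244, -42, 7, -32), (248, -43, 8, -30), (252, -44, 8, -29), (256, -43, 7, -28), (260, -51, 11, -25), (264, -51, 11, -23), (268, -51, 12, -22), (272, -51, 12, -20), (276, -51, 12, -19), (280, -45, 8, -18), (284, -32, 2, -18), (288, -27, -1, -17)]
315 [(244, -51, 8, -30), (248, -51, 8, -29), (252, -50, 7, -28), (256, -59, 12, -24), (260, -58, 11, -23), (264, -59, 12, -22), (268, -59, 12, -21), (272, -59, 12, -19), (276, -55, 10, -18), (280, -45, 4, -19), (284, -33, -2, -19), (288, -26, -6, -18)]
330 [(244, -61, 8, -28), (248, -61, 7, -27), (252, -68, 11, -24), (256, -68, 12, -23), (260, -69, 12, -22), (264, -69, 12, -20), (268, -68, 12, -19), (272, -65, 10, -18), (276, -57, 5, -18), (280, -47, -1, -18), (284, -34, -8, -19), (288, -25, -13, -18)]
[-0.04000106  0.02184222  0.04499924]
```

View pics/w3c.png

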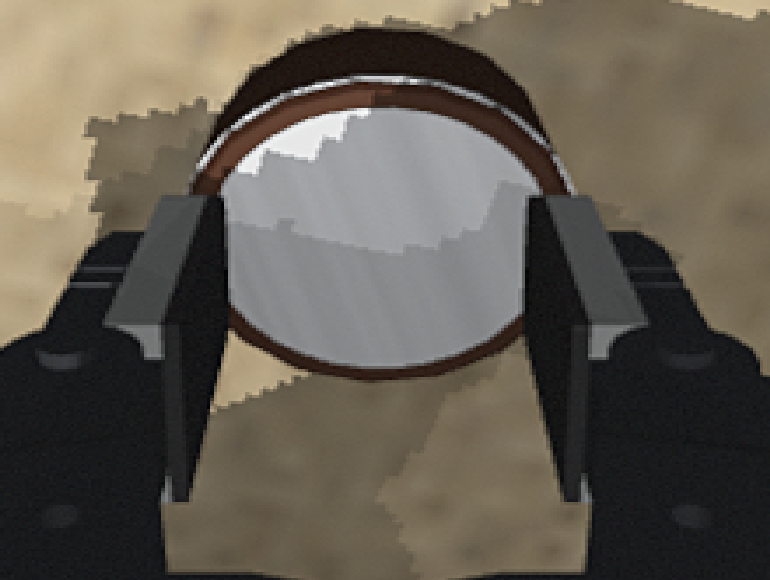

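```bash
python3 -c "
from h import *
for fn in ['w1','w2']:
  im,w=world('wrist',fn)
  z=np.load('pics/'+fn+'.npz');M=R.from_quat(z['q']).as_matrix()
  t=(w-z['p'])@M*1000
  for v in (305,315,330,350,370): print(fn,v,[(u,*t[v,u].round(0).astype(int).tolist()) for u in range(150,222,8)])
im=cv2.imread('pics/w2.png');cv2.imwrite('pics/w2c.png',cv2.resize(im[290:480,0:240],(760,600)))
"
```

```text
w1 305 [(150, 282, -154, -230), (158, 283, -154, -220), (166, -9223372036854775808, -9223372036854775808, -9223372036854775808), (174, 302, -163, -208), (182, 302, -163, -197), (190, -51, 11, -49), (198, -51, 12, -46), (206, -49, 11, -44), (214, 300, -163, -154)]
w1 315 [(150, 282, -168, -232), (158, 281, -167, -221), (166, 285, -170, -213), (174, -50, 7, -55), (182, -59, 12, -49), (190, -58, 11, -46), (198, -57, 11, -44), (206, -49, 6, -44), (214, 302, -179, -155)]
w1 330 [(150, 282, -190, -235), (158, -61, 8, -56), (166, -67, 11, -51), (174, -69, 12, -48), (182, -68, 12, -45), (190, -66, 10, -44), (198, -59, 7, -44), (206, -52, 2, -44), (214, 302, -201, -157)]
w1 350 [(150, -79, 12, -50), (158, -79, 12, -48), (166, -79, 12, -46), (174, -78, 11, -44), (182, -73, 8, -44), (190, -67, 4, -44), (198, -60, -1, -44), (206, -53, -5, -44), (214, 300, -232, -159)]
w1 370 [(150, -89, 12, -46), (158, -90, 13, -44), (166, -80, 6, -46), (174, -80, 6, -44), (182, -75, 2, -44), (190, -69, -2, -44), (198, -63, -6, -44), (206, 301, -265, -173), (214, 302, -265, -162)]
w2 305 [(150, 120, -73, -149), 
[... 332 characters left out ...]
44), (206, -50, 7, -44), (214, 118, -82, -96)]
w2 330 [(150, 121, -97, -152), (158, -61, 7, -56), (166, -69, 12, -50), (174, -68, 11, -48), (182, -68, 12, -45), (190, -66, 10, -44), (198, -59, 6, -44), (206, -51, 2, -44), (214, 119, -96, -97)]
w2 350 [(150, -78, 11, -51), (158, -79, 12, -48), (166, -79, 12, -46), (174, -78, 11, -44), (182, -72, 7, -44), (190, -67, 4, -44), (198, -61, 0, -44), (206, -53, -5, -44), (214, 119, -116, -99)]
w2 370 [(150, -89, 12, -46), (158, -90, 13, -43), (166, -80, 6, -46), (174, -80, 6, -44), (182, -75, 2, -44), (190, -69, -2, -44), (198, -62, -7, -44), (206, 120, -136, -108), (214, 120, -136, -101)]<string>:7: RuntimeWarning: invalid value encountered in cast
```

View pics/w2c.png

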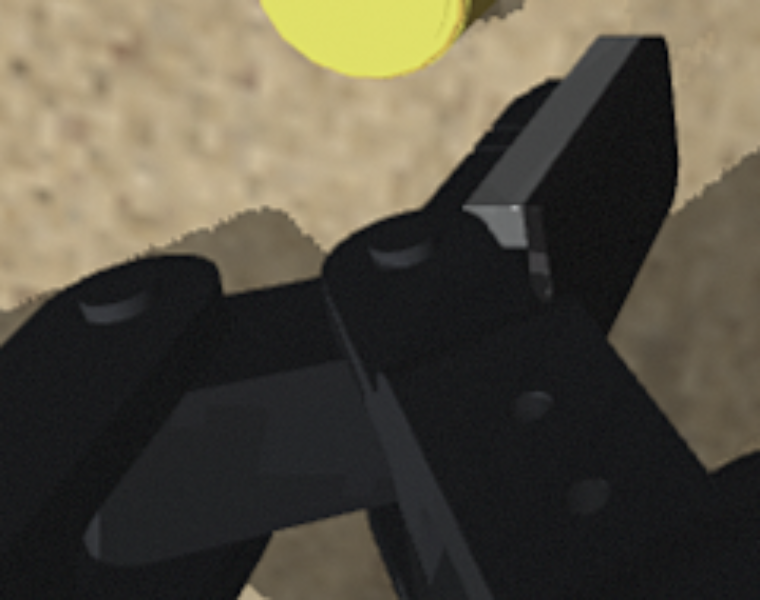

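The pads closed to 34 mm without meeting the pod. The depth shows the pad ends about 40 mm behind the stated TCP, so the tips are still above the foil at (328,300). I'll reopen and go lower in small steps, watching the force.

Call:
apply_moves(targets=[0, 0, 0, 0, 0, 0, 1, 0, 0, 0, 0, 0, 0, 1, 0, 0, 0, 0, 0, 0, 1, 0, 0, 0, 0, 0, 0, 1, 0, 0, 0, 0, 0, 0, 1, 0.04, 0, 0, 0, 0, 0, 1, 0.06, 0, 0, 0, 0, 0, 1, 0.06, 0, 0, 0, 0, 0, 1])

```text
clock: 5.55
eef_pos: [0.4864, -0.3601, -0.0079]
tool_rot: [0.424, 0.567, -0.424, 0.565]
ft_force: [-0.0, -0.4, -1.0]
grip_width: 0.0854
```

```bash
python3 -c "
from h import *
st();snap('wrist','w4')
im,w=world('wrist','w4')
z=np.load('pics/w4.npz');M=R.from_quat(z['q']).as_matrix()
t=(w-z['p'])@M*1000
print(w[250,100:560:60,2].round(4))
for v in (297,300,303,310,320,340): print(v,[(u,*np.nan_to_num(t[v,u]).round(0).astype(int).tolist()) for u in range(186,222,3)])
"
```

```text
t 5.55 p [ 0.4864 -0.3601 -0.0079] jaw -73.71 down [-0.003  0.002 -1.   ] F [-0.   -0.36 -0.96] w 0.0854 cmd [ 0.4879 -0.3611  0.009 ] -73.71 j [-0.64  0.61 -0.    0.96 -0.    2.22]
[-0.0009 -0.0011 -0.0015 -0.0004  0.0235 -0.0003 -0.0014 -0.0001]
297 [(186, -8, -6, -67), (189, -7, -6, -66), (192, -6, -7, -65), (195, -7, -6, -63), (198, -7, -6, -62), (201, -7, -6, -60), (204, -6, -6, -59), (207, -6, -7, -58), (210, -7, -6, -56), (213, -8, -6, -54), (216, -7, -6, -53), (219, -7, -6, -52)]
300 [(186, -7, -8, -68), (189, -7, -8, -66), (192, -8, -7, -65), (195, -8, -7, -63), (198, -8, -7, -62), (201, -7, -8, -61), (204, -8, -7, -59), (207, -7, -8, -58), (210, 0, 0, 0), (213, -7, -8, -55), (216, -7, -8, -53), (219, -7, -8, -52)]
303 [(186, -49, 11, -51), (189, -50, 12, -50), (192, -49, 11, -49), (195, -49, 11, -48), (198, -49, 11, -47), (201, -50, 11, -45), (204, -49, 11, -45), (207, -47, 10, -44), (210, -7, -9, -56), (213, -7, -9, -55), (216, -8, -9, -53), (219, -7, -9, -52)]
310 [(186, -56, 12, -49), (189, -56, 12, -48), (192, -55, 12, -47), (195, -56, 12, -45), (198, -56, 12, -45), (201, -55, 12, -44), (204, -52, 10, -44), (207, -47, 8, -44), (210, -46, 7, -44), (213, -8, -13, -55), (216, -7, -13, -54), (219, -7, -13, -52)]
320 [(186, -62, 12, -46), (189, -61, 11, -46), (192, -62, 12, -44), (195, -61, 11, -44), (198, -57, 9, -44), (201, -55, 8, -44), (204, -53, 7, -44), (207, -50, 5, -44), (210, -46, 3, -44), (213, -6, -19, -56), (216, -8, -18, -54), (219, -7, -18, -53)]
340 [(186, -69, 8, -44), (189, -67, 7, -44), (192, -65, 6, -44), (195, -62, 4, -44), (198, -60, 3, -44), (201, -57, 1, -44), (204, -55, 0, -44), (207, -50, -3, -44), (210, -48, -4, -44), (213, -46, -5, -44), (216, -7, -29, -55), (219, -7, -29, -54)]
```

View pics/w4.png

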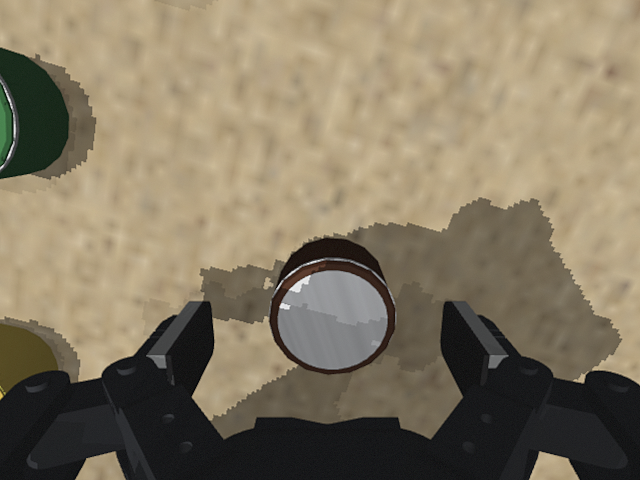

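The TCP now reads below the worktop with no contact, which confirms the tips sit about 46 mm behind it when open. The pod is still centred, at (331,317). I'll go down another 21 mm and grip.

Call:
apply_moves(targets=[0.04, 0, 0, 0, 0, 0, 1, 0.07, 0, 0, 0, 0, 0, 1, 0.084, 0, 0, 0, 0, 0, 1, 0.084, 0, 0, 0, 0, 0, 0.3, 0.084, 0, 0, 0, 0, 0, 0.3, 0.084, 0, 0, 0, 0, 0, 0.3, 0.084, 0, 0, 0, 0, 0, 0.3, 0.084, 0, 0, 0, 0, 0, 0.3, 0.084, 0, 0, 0, 0, 0, 0.3, 0.084, 0, 0, 0, 0, 0, 0.3, 0.084, 0, 0, 0, 0, 0, 0.3])

```text
clock: 6.52
eef_pos: [0.4883, -0.3616, -0.0261]
tool_rot: [0.424, 0.565, -0.424, 0.566]
ft_force: [0.4, -0.9, 3.6]
grip_width: 0.0465
```

```bash
python3 -c "
from h import *
json.dump(dict(p=[.4879,-.3611,-.027],yaw=np.radians(-73.71)),open('cmd.json','w'))
st();snap('wrist','w5')
im,w=world('wrist','w5')
z=np.load('pics/w5.npz');M=R.from_quat(z['q']).as_matrix()
t=(w-z['p'])@M*1000
m=(w[...,2]>.029)&(w[...,2]<.043)&(np.hypot(w[...,0]-.487,w[...,1]+.362)<.027)&(im.max(2)>60)
print(cv2.minEnclosingCircle((t[m][:,1:]).astype(np.float32)),np.median(w[m][:,2]))
"
```

```text
t 6.52 p [ 0.4883 -0.3616 -0.0261] jaw -73.71 down [ 0.001 -0.001 -1.   ] F [ 0.39 -0.92  3.61] w 0.0465 cmd [ 0.4879 -0.3611 -0.027 ] -73.71 j [-0.64  0.63 -0.02  0.92 -0.    2.22]
((0.8784747123718262, 0.2999922037124634), 25.850831985473633) 0.03579374274223751
```

View pics/w5.png

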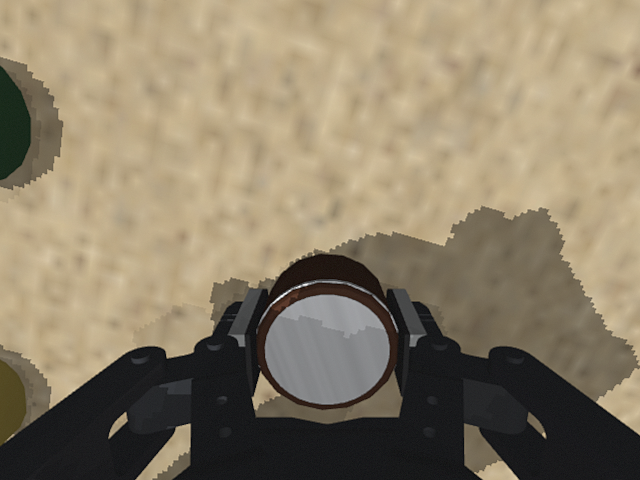

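The brown pod is gripped, with width 46.5 mm and the foil centred at (327,350). I'll lift it and carry it to above the stand.

```bash
python3 -c "
from h import *
plan([(.488,-.361,.06,-73.7),(.488,-.28,.17,-73.7)])
plan([(.4875,-.05,.19,-73.7)])
plan([(.487,.001,.19,-73.7)])"
```

```text
[-0.348, 0.0, -0.0, np.float64(-0.0)]
[-0.788, 0.091, -0.311, np.float64(-0.0)]
[-0.08, 0.257, -0.884, np.float64(-0.0)]
[0.0, 0.055, -0.196, np.float64(-0.0)]
```

Call:
apply_moves(targets=[-0.1, 0, 0, 0, 0, 0, 0.3, -0.22, 0, 0, 0, 0, 0, 0.3, -0.348, 0, 0, 0, 0, 0, 0.3, -0.56, 0.045, -0.15, 0, 0, 0, 0.3, -0.788, 0.091, -0.311, 0, 0, 0, 0.3, -0.788, 0.091, -0.311, 0, 0, 0, 0.3, -0.788, 0.091, -0.311, 0, 0, 0, 0.3])

```text
clock: 7.15
eef_pos: [0.4898, -0.2784, 0.1758]
tool_rot: [0.424, 0.564, -0.423, 0.569]
ft_force: [1.0, -0.2, 0.2]
grip_width: 0.0469
```

Call:
apply_moves(targets=[-0.02, 0.043, -0.15, 0, 0, 0, 0.3, -0.04, 0.086, -0.3, 0, 0, 0, 0.3, -0.08, 0.128, -0.442, 0, 0, 0, 0.3, -0.08, 0.17, -0.59, 0, 0, 0, 0.3, -0.08, 0.22, -0.76, 0, 0, 0, 0.3, -0.08, 0.257, -0.884, 0, 0, 0, 0.3, -0.08, 0.257, -0.884, 0, 0, 0, 0.3, -0.08, 0.257, -0.884, 0, 0, 0, 0.3])

```text
clock: 7.82
eef_pos: [0.487, -0.0484, 0.1894]
tool_rot: [0.423, 0.567, -0.423, 0.566]
ft_force: [0.6, 0.1, -0.5]
grip_width: 0.0465
```

Call:
apply_moves(targets=[0, 0.03, -0.1, 0, 0, 0, 0.3, 0, 0.055, -0.196, 0, 0, 0, 0.3, 0, 0.055, -0.196, 0, 0, 0, 0.3, 0, 0.055, -0.196, 0, 0, 0, 0.3, 0, 0.055, -0.196, 0, 0, 0, 0.3])

```text
clock: 8.23
eef_pos: [0.4869, -0.0004, 0.1897]
tool_rot: [0.424, 0.566, -0.425, 0.565]
ft_force: [-0.5, -0.3, -0.2]
grip_width: 0.0465
```

```bash
python3 -c "
from h import *
st();snap('wrist','w6');st()"; python3 ms.py w6
```

```text
t 8.23 p [ 4.869e-01 -4.000e-04  1.897e-01] jaw -73.79 down [-0.001 -0.001 -1.   ] F [-0.5  -0.29 -0.17] w 0.0465 cmd [0.4871 0.0009 0.19  ] -73.71 j [-0.    0.22 -0.05  1.3  -0.    2.86]
t 8.28 p [ 0.4869 -0.0005  0.1898] jaw -73.82 down [-0.001 -0.001 -1.   ] F [ 0.94 -0.51 -1.19] w 0.0462 cmd [0.4871 0.0009 0.19  ] -73.71 j [-0.    0.22 -0.05  1.3  -0.    2.86]
orange [283.5 242.2] 367 [0.482  0.0271 0.138 ] z [0.1315 0.1325 0.138  0.1414 0.1421]
((0.48019805550575256, 0.028051814064383507), (0.023651499301195145, 0.011837054044008255), 16.415529251098633)
orange [363.1 243.6] 393 [ 0.4945 -0.0199  0.1392] z [0.1324 0.1334 0.1392 0.1415 0.1421]
((0.49350544810295105, -0.020640578120946884), (0.025698767974972725, 0.010163330473005772), 17.61307716369629)
plate ((0.5252678394317627, 0.014578782021999359), (0.09233152121305466, 0.119080550968647), 16.209686279296875)
[[0.4643000066280365, 0.05889999866485596], [0.4975999891757965, -0.05550000071525574], [0.5861999988555908, -0.02969999983906746], [0.5529999732971191, 0.08460000157356262]] 0.01284374510917441
[(np.float64(0.034), 48)
[... 566 characters left out ...]
96), 115), (np.float64(0.098), 409), (np.float64(0.1), 1773), (np.float64(0.102), 324), (np.float64(0.104), 58), (np.float64(0.106), 35), (np.float64(0.108), 75), (np.float64(0.11), 43), (np.float64(0.112), 63), (np.float64(0.114), 48), (np.float64(0.116), 61), (np.float64(0.12), 23), (np.float64(0.122), 36), (np.float64(0.124), 82), (np.float64(0.126), 2652), (np.float64(0.128), 1014), (np.float64(0.13), 188), (np.float64(0.132), 449), (np.float64(0.134), 1696), (np.float64(0.136), 1224), (np.float64(0.138), 415), (np.float64(0.14), 545), (np.float64(0.142), 216), (np.float64(0.144), 118), (np.float64(0.146), 127), (np.float64(0.148), 152), (np.float64(0.15), 469), (np.float64(0.152), 133)]
```

View pics/w6.png

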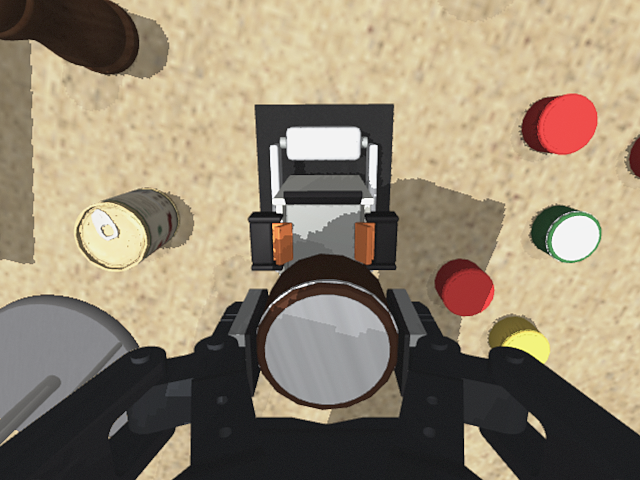

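```bash
cat > tl.py <<'E'
from h import *
import sys
fn=sys.argv[1]
im,w=world('wrist',fn)
z=np.load('pics/'+fn+'.npz');M=R.from_quat(z['q']).as_matrix();print(M.round(4),z['p'])
t=(w-z['p'])@M*1000
hsv=cv2.cvtColor(im,cv2.COLOR_RGB2HSV); zz=w[...,2]
org=(hsv[...,0]>5)&(hsv[...,0]<18)&(hsv[...,1]>170)&(hsv[...,2]>120)&(zz>.09)&(zz<.17)
k,l,s,c=cv2.connectedComponentsWithStats(org.astype(np.uint8))
for j in range(1,k):
    if s[j,4]>60: b=t[l==j]; print(c[j],s[j],'med',np.median(b,0).round(2),'min',np.percentile(b,2,axis=0).round(1),'max',np.percentile(b,98,axis=0).round(1),'depth',np.median(z['d'][l==j]))
g=im.astype(int); near=np.hypot(w[...,0]-.49,w[...,1])<.13
d=(g.max(2)<60)&(abs(zz-.012)<.006)&near
print('plate tool yz',np.percentile(t[d],[.5,99.5],axis=0).round(1))
blk=(g.max(2)<60)&(abs(zz-.136)<.004)&near&(abs(t[...,1]-5)<40)
k,l,s,c=cv2.connectedComponentsWithStats(blk.astype(np.uint8))
for j in range(1,k):
    if s[j,4]>60: b=t[l==j]; print('blk',c[j].round(1),np.percentile(b,[1,99],axis=0).round(1).tolist())
E
python3 tl.py w6; python3 tl.py w1
```

```text
[[-8.000e-04  9.602e-01  2.792e-01]
 [-8.000e-04  2.792e-01 -9.602e-01]
 [-1.000e+00 -1.000e-03  5.000e-04]] [ 4.86917474e-01 -4.31585686e-04  1.89746121e-01]
[283.54768392 242.18256131] [273 223  20  42 367] med [ 51.72   2.98 -27.62] min [ 47.6 -10.  -34.3] max [ 58.2  13.  -23.5] depth 0.23542249
[363.1475827  243.63613232] [355 223  17  42 393] med [50.54  1.86 20.78] min [47.7 -9.6 16.2] max [57.3 12.9 25.3] depth 0.2349795
plate tool yz [[174.9  -3.9 -62.8]
 [178.7  87.3  55.2]]
blk [383.8 240.7] [[51.2, -15.0, 22.7], [56.6, 19.3, 41.3]]
blk [264.2 244.8] [[51.2, -15.2, -48.2], [57.1, 19.0, -29.6]]
[[ 2.000e-04  9.249e-01  3.802e-01]
 [ 6.000e-04  3.802e-01 -9.249e-01]
 [-1.000e+00  4.000e-04 -5.000e-04]] [0.48180963 0.00219278 0.30038116]
[302.45378151 198.87815126] [296 186  13  28 238] med [162.66   8.17 -22.58] min [158.4  -3.5 -28.5] max [168.4  19.4 -18.1] depth 0.3402375
[357.05990783 203.14746544] [351 191  14  28 217] med [161.37   4.75  25.06] min [157.8  -7.6  21. ] max [167.3  14.6  30.2] depth 0.3403214
plate tool yz [[285.4 -59.5 -61.2]
 [289.8  94.3  66.5]]
blk [287.7 198.8] [[161.7, -8.2, -45.3], [167.7, 27.0, -23.9]]
blk [371.4 206.4] [[161.6, -15.4, 26.4], [167.1, 19.6, 46.4]]
```

```bash
python3 -c "
from h import *
p=bot.camera_params('wrist');print(p)
im,w=world('wrist','w6');z=np.load('pics/w6.npz');M=R.from_quat(z['q']).as_matrix()
t=(w-z['p'])@M*1000
v,u=242,283;d=z['d'][v,u];print(d,t[v,u],(u-p['cx'])/p['fx']*d, im[v,u])
"
```

```text
{'fx': 386.23540926797807, 'fy': 386.23540926797807, 'cx': 326.87928817933846, 'cy': 236.85157870256688, 'tool_from_camera': array([[ 5.09915037e-04,  2.81388552e-01, -9.59593780e-01,
        -1.73113068e-01],
       [ 3.49704569e-04,  9.59593796e-01,  2.81388743e-01,
         7.19517589e-02],
       [ 9.99999809e-01, -4.79058680e-04,  3.90908444e-04,
        -1.22875781e-03],
       [ 0.00000000e+00,  0.00000000e+00,  0.00000000e+00,
         1.00000000e+00]])}
0.2339924 [ 50.53335819   3.10660534 -27.90204909] -0.026583321 [146  82  48]
```

```bash
python3 -c "
from h import *
for i in range(4): print(bot.camera_params('wrist')['tool_from_camera'][:,3], bot.camera_params('scene')['T'][:3,3])
bot.camera('wrist')
for i in range(2): print(bot.camera_params('wrist')['tool_from_camera'][:,3], bot.camera_params('scene')['T'][:3,3]);st()
"
```

```text
[-0.17311307  0.07195176 -0.00122876  1.        ] [ 0.19565781 -0.44232096  0.77728938]
[-0.17311307  0.07195176 -0.00122876  1.        ] [ 0.19565781 -0.44232096  0.77728938]
[-0.17311307  0.07195176 -0.00122876  1.        ] [ 0.19565781 -0.44232096  0.77728938]
[-0.17311307  0.07195176 -0.00122876  1.        ] [ 0.19565781 -0.44232096  0.77728938]
[-0.17311284  0.07195138 -0.00122881  1.        ] [ 0.19565781 -0.44232096  0.77728938]
t 8.33 p [ 0.4869 -0.0006  0.1899] jaw -73.83 down [-0.001 -0.001 -1.   ] F [ 0.24 -1.18 -0.95] w 0.046 cmd [0.4871 0.0009 0.19  ] -73.71 j [-0.    0.22 -0.05  1.3  -0.    2.86]
[-0.17311284  0.07195138 -0.00122881  1.        ] [ 0.19565781 -0.44232096  0.77728938]
t 8.33 p [ 0.4869 -0.0006  0.1899] jaw -73.83 down [-0.001 -0.001 -1.   ] F [ 0.24 -1.18 -0.95] w 0.046 cmd [0.4871 0.0009 0.19  ] -73.71 j [-0.    0.22 -0.05  1.3  -0.    2.86]
```

```bash
cat > pod.py <<'E'
from h import *
import sys
fn=sys.argv[1]; zt=float(sys.argv[2])
im,w=world('wrist',fn); z=np.load('pics/'+fn+'.npz');M=R.from_quat(z['q']).as_matrix()
t=(w-z['p'])@M*1000
hsv=cv2.cvtColor(im,cv2.COLOR_RGB2HSV)
foil=(hsv[...,1]<40)&(im.max(2)>90)&(abs(w[...,2]-zt)<.006)&(np.hypot(t[...,1],t[...,2])<30)
k,l,s,c=cv2.connectedComponentsWithStats(foil.astype(np.uint8)); j=1+np.argmax(s[1:,4]); m=l==j
cnt,_=cv2.findContours(m.astype(np.uint8),0,1); hull=cv2.convexHull(max(cnt,key=len))
e=cv2.fitEllipse(hull); print('foil px',e,s[j],'z',np.median(w[m][:,2]))
(x,y),r=cv2.minEnclosingCircle(t[m][:,1:].astype(np.float32)); print('foil tool yz',x,y,'r',r, 'extent', np.percentile(t[m],[1,99],axis=0).round(1).tolist())
cw=z['p']+M@np.array([0,x,y])/1000; print('foil world',cw[:2].round(4))
E
python3 pod.py w6 .2525
```

```text
foil px ((326.86138916015625, 349.08660888671875), (110.26910400390625, 125.19318389892578), 90.16842651367188) [  265   294   125   111 10814] z 0.2517588326372786
foil tool yz -0.3938518464565277 -0.7463581562042236 r 21.545047760009766 extent [[-63.3, -19.0, -20.4], [-60.7, 19.5, 18.0]]
foil world [4.863e-01 2.000e-04]
```

Call:
apply_moves(targets=[0.05, 0.005, -0.012, 0, 0, 0, 0.3, 0.1, 0.005, -0.012, 0, 0, 0, 0.3, 0.15, 0.005, -0.012, 0, 0, 0, 0.3, 0.18, 0.005, -0.012, 0, 0, 0, 0.3, 0.2, 0.005, -0.012, 0, 0, 0, 0.3, 0.22, 0.005, -0.012, 0, 0, 0, 0.3, 0.22, 0.005, -0.012, 0, 0, 0, 0.3, 0.22, 0.005, -0.012, 0, 0, 0, 0.3])

```text
clock: 9.0
eef_pos: [0.4875, 0.0039, 0.1354]
tool_rot: [0.424, 0.566, -0.424, 0.566]
ft_force: [-0.2, -0.6, -0.2]
grip_width: 0.046
```

```bash
python3 -c "
from h import *
c=load();p=np.array(c['p'])+Rt(c['yaw'])@np.array([.22,.005,-.012])*.25;json.dump(dict(p=p.tolist(),yaw=c['yaw']),open('cmd.json','w'))
st();snap('wrist','w7');st()"; python3 ms.py w7|head -4;python3 pod.py w7 .196
```

```text
t 9.0 p [0.4875 0.0039 0.1354] jaw -73.73 down [ 0. -0. -1.] F [-0.23 -0.56 -0.19] w 0.046 cmd [0.4874 0.0042 0.135 ] -73.71 j [ 0.01  0.26 -0.15  1.17 -0.    2.87]
t 9.05 p [0.4877 0.004  0.1357] jaw -73.72 down [ 0.001 -0.    -1.   ] F [ 0.4  -0.07 -0.51] w 0.0463 cmd [0.4874 0.0042 0.135 ] -73.71 j [ 0.01  0.25 -0.15  1.17 -0.    2.87]
orange [281.  261.9] 112 [0.4906 0.0286 0.1376] z [0.1312 0.133  0.1376 0.1409 0.1417]
((0.49250543117523193, 0.02602929249405861), (0.008955332450568676, 0.014073338359594345), 47.290199279785156)
orange [383.7 271.5] 343 [ 0.4996 -0.0192  0.1397] z [0.1323 0.1334 0.1397 0.1416 0.1422]
((0.49760308861732483, -0.02015385590493679), (0.017370209097862244, 0.011595903895795345), 19.286903381347656)
foil px ((326.8964538574219, 349.11199951171875), (110.329345703125, 125.28680419921875), 90.07621002197266) [  265   294   125   111 10831] z 0.1973816992814266
foil tool yz -0.35767003893852234 -1.0922001600265503 r 21.3200740814209 extent [[-63.3, -19.2, -20.4], [-60.8, 19.5, 18.0]]
foil world [0.4868 0.0049]
```

View pics/w7.png

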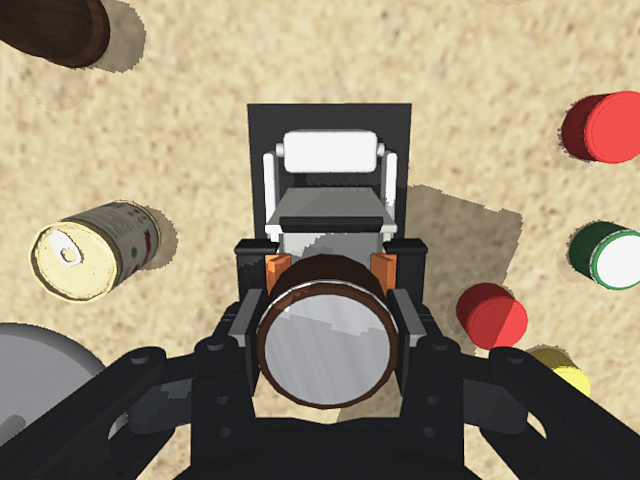

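Seen from above, the housings are centred at column 331 and the pod at column 327. I'll shift about 1.9 mm along +z of the tool and lower further.

Call:
apply_moves(targets=[0, 0, 0.0075, 0, 0, 0, 0.3, 0.02, 0, 0.0075, 0, 0, 0, 0.3, 0.04, 0, 0.0075, 0, 0, 0, 0.3, 0.06, 0, 0.0075, 0, 0, 0, 0.3, 0.08, 0, 0.0075, 0, 0, 0, 0.3, 0.08, 0, 0.0075, 0, 0, 0, 0.3, 0.08, 0, 0.0075, 0, 0, 0, 0.3])

```text
clock: 9.63
eef_pos: [0.4873, 0.0024, 0.1146]
tool_rot: [0.424, 0.566, -0.424, 0.565]
ft_force: [0.2, 0.3, 0.0]
grip_width: 0.0464
```

```bash
cat >> h.py <<'E'
def upd(s):
    c=load();p=np.array(c['p'])+Rt(c['yaw'])@np.array(s)*.25;json.dump(dict(p=p.tolist(),yaw=c['yaw']),open('cmd.json','w'))
E
python3 -c "
from h import *
upd([.08,0,.0075])
st();snap('wrist','w8');st()";python3 pod.py w8 .178
```

```text
t 9.63 p [0.4873 0.0024 0.1146] jaw -73.7 down [-0.001 -0.    -1.   ] F [0.2  0.35 0.03] w 0.0464 cmd [0.4879 0.0024 0.115 ] -73.71 j [ 0.    0.27 -0.18  1.12 -0.    2.86]
t 9.68 p [0.4877 0.0024 0.115 ] jaw -73.71 down [-0.  0. -1.] F [ 0.21  0.21 -0.06] w 0.0467 cmd [0.4879 0.0024 0.115 ] -73.71 j [ 0.    0.27 -0.18  1.12  0.    2.86]
foil px ((326.8982238769531, 349.125), (110.35589599609375, 125.27809143066406), 90.19163513183594) [  265   294   125   111 10836] z 0.17660082750263995
foil tool yz -0.385772705078125 -1.1015045642852783 r 21.539461135864258 extent [[-63.3, -19.1, -20.4], [-60.7, 19.6, 18.0]]
foil world [0.4867 0.0033]
```

View pics/w8.png

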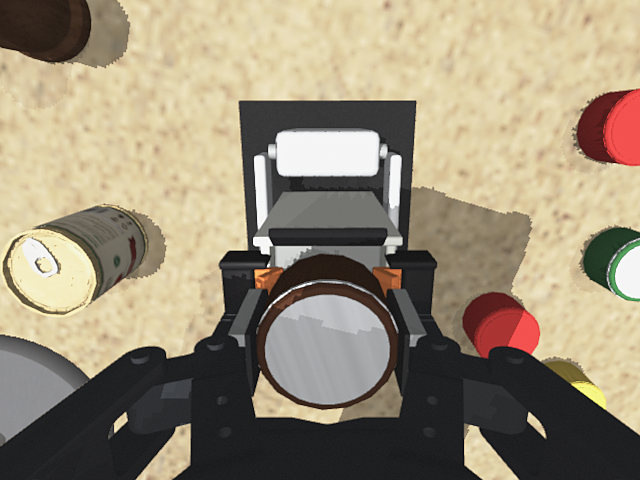

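Now aligned: housings at column 327.5, pod at 326.9. Next I'll lower by feel.

Call:
apply_moves(targets=[0.012, 0, 0, 0, 0, 0, 0.3, 0.024, 0, 0, 0, 0, 0, 0.3, 0.03, 0, 0, 0, 0, 0, 0.3, 0.03, 0, 0, 0, 0, 0, 0.3])

```text
clock: 10.02
eef_pos: [0.4884, 0.0024, 0.109]
tool_rot: [0.425, 0.565, -0.424, 0.566]
ft_force: [-1.9, 0.7, 7.2]
grip_width: 0.0466
```

Call:
apply_moves(targets=[0.004, 0, 0, 0, 0, 0, 0.3, 0.008, 0, 0, 0, 0, 0, 0.3, 0.008, 0, 0, 0, 0, 0, 0.3])

```text
clock: 10.27
eef_pos: [0.4886, 0.0023, 0.1088]
tool_rot: [0.425, 0.565, -0.423, 0.567]
ft_force: [-6.0, 0.2, 17.5]
grip_width: 0.0463
```

Call:
apply_moves(targets=[0.004, 0, 0, 0, 0, 0, 0.3, 0.004, 0, 0, 0, 0, 0, 0.3])

```text
clock: 10.43
eef_pos: [0.4886, 0.0024, 0.1087]
tool_rot: [0.425, 0.565, -0.423, 0.567]
ft_force: [-7.7, 0.0, 22.6]
grip_width: 0.0461
```

Contact at 22.6 N, which is earlier than expected, with a push toward −x. I'll back off straight away.

Call:
apply_moves(targets=[-0.02, 0, 0, 0, 0, 0, 0.3, -0.02, 0, 0, 0, 0, 0, 0.3])

```text
clock: 10.6
eef_pos: [0.4888, 0.0023, 0.1111]
tool_rot: [0.425, 0.565, -0.423, 0.567]
ft_force: [0.4, -0.1, -1.2]
grip_width: 0.0464
```

```bash
python3 -c "
from h import *
upd([.022,0,0])
st();[snap(n,n+'9') for n in ('wrist','scene','side')];st()
a=cv2.imread('pics/scene9.png')[200:320,200:330];b=cv2.imread('pics/side9.png')[180:300,190:320]
cv2.imwrite('pics/c9.png',np.hstack([cv2.resize(a,(400,370)),cv2.resize(b,(400,370))]))"
```

```text
t 10.6 p [0.4888 0.0023 0.1111] jaw -73.71 down [ 0.003  0.    -1.   ] F [ 0.39 -0.1  -1.24] w 0.0464 cmd [0.4879 0.0024 0.1095] -73.71 j [ 0.    0.28 -0.19  1.1   0.    2.86]
t 10.75 p [0.4877 0.0023 0.1092] jaw -73.71 down [-0.001  0.    -1.   ] F [1.94 0.45 1.11] w 0.0466 cmd [0.4879 0.0024 0.1095] -73.71 j [ 0.    0.28 -0.19  1.1   0.    2.86]
```

View pics/c9.png

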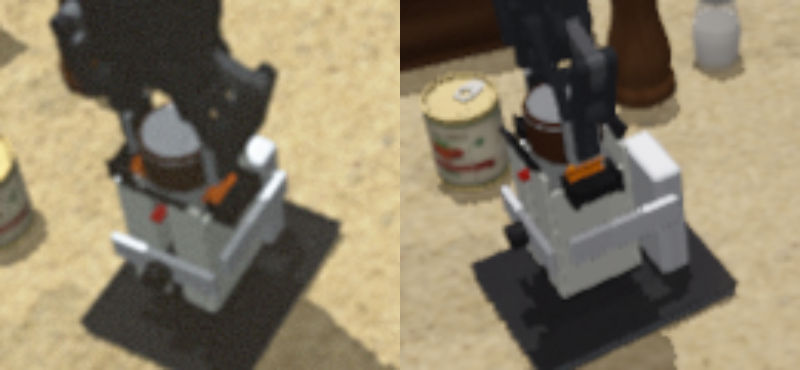

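View pics/wrist9.png

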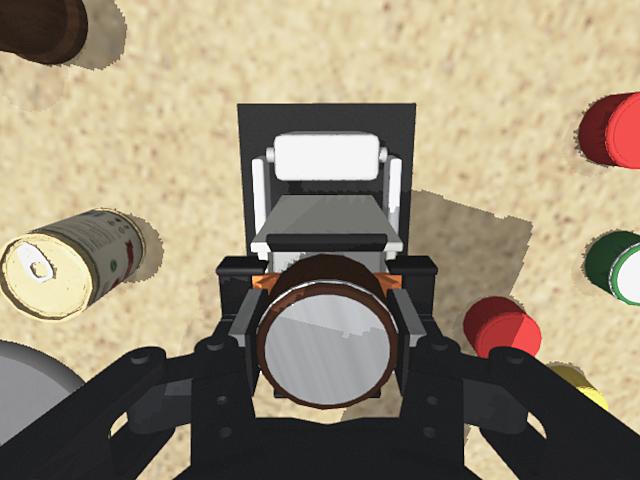

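```bash
python3 - <<'E'
from h import *
yaw=np.radians(16.3);ex=np.array([np.cos(yaw),np.sin(yaw)]);ey=np.array([-ex[1],ex[0]])
for n,fn,o in [('wrist','w1',(.487,.0035)),('scene','scene0',(.4855,.0002)),('side','side0',(.4855,.0002))]:
    im,w=world(n,fn); g=im.max(2)
    r=w[...,:2]-np.array(o); X=r@ex*1000;Y=r@ey*1000;Z=w[...,2]*1000
    m=(abs(X)<60)&(abs(Y)<60)
    for lo,hi in [(100,120),(120,125),(125,130),(130,134),(134,138),(138,142),(142,146),(146,149),(149,152),(152,156)]:
        q=m&(Z>=lo)&(Z<hi)&(abs(Y)<15)
        for s in (-1,1):
            qq=q&(X*s>10)
            if qq.sum()>5: print(n,(lo,hi),s,qq.sum(),'X',np.percentile(X[qq],[3,25,50,75,97]).round(1),'bright',np.median(g[qq]))
    # plate extents in stand frame
    d=(g<60)&(abs(Z-12)<5)&(np.hypot(X,Y)<120)
    print(n,'plate X',np.percentile(X[d],[.3,99.7]).round(1),'Y',np.percentile(Y[d],[.3,99.7]).round(1))
E
```

```text
wrist (100, 120) -1 10 X [-28.1 -25.8 -25.6 -25.3 -25.1] bright 86.0
wrist (100, 120) 1 378 X [48.7 51.7 54.5 57.3 59.7] bright 227.0
wrist (120, 125) -1 24 X [-25.7 -25.4 -25.3 -25.2 -25.1] bright 87.0
wrist (125, 130) -1 536 X [-28.  -21.6 -17.8 -13.8 -10.4] bright 102.0
wrist (125, 130) 1 519 X [10.4 13.5 17.1 20.4 23.3] bright 179.0
wrist (130, 134) -1 23 X [-25.8 -25.6 -25.4 -25.3 -25.1] bright 92.0
wrist (134, 138) -1 25 X [-25.9 -25.4 -25.3 -25.1 -24.9] bright 93.0
wrist (138, 142) -1 26 X [-26.1 -25.6 -25.4 -25.3 -25. ] bright 93.0
wrist (138, 142) 1 6 X [25.6 25.6 25.6 25.8 25.8] bright 47.0
wrist (142, 146) -1 125 X [-28.4 -27.4 -26.7 -26.1 -25.3] bright 24.0
wrist (142, 146) 1 67 X [26.  26.5 26.9 27.4 28.3] bright 24.0
wrist (146, 149) -1 102 X [-30.5 -29.4 -28.9 -28.3 -27.3] bright 23.0
wrist (146, 149) 1 80 X [27.8 28.5 29.1 29.7 30.4] bright 27.0
wrist (149, 152) -1 161 X [-34.9 -33.2 -31.4 -30.4 -29.4] bright 24.0
wrist (149, 152) 1 176 X [30.1 31.3 32.9 34.4 35.2] bright 35.0
wrist (152, 156) -1 39 X [-33.7 -32.9 -32.1 -31.6 -30.9] bright 27.0
wrist (152, 156) 1 48 X
[... 1566 characters left out ...]
0.7] bright 165.0
side (125, 130) 1 61 X [10.7 14.3 17.9 21.9 25.5] bright 165.0
side (130, 134) 1 10 X [24.9 25.2 25.3 25.6 25.9] bright 113.0
side (134, 138) 1 6 X [24.9 24.9 25.1 25.3 25.7] bright 114.0
side (138, 142) 1 14 X [24.8 25.2 25.6 26.3 27.1] bright 110.5
side (142, 146) -1 6 X [-29.  -28.2 -27.8 -27.4 -26.6] bright 41.0
side (142, 146) 1 20 X [25.3 26.6 27.1 27.6 29.5] bright 57.0
side (146, 149) -1 10 X [-34.7 -32.6 -30.3 -29.7 -28.7] bright 34.0
side (146, 149) 1 17 X [27.6 28.5 29.5 30.6 34.6] bright 30.0
side (149, 152) -1 19 X [-35.3 -34.7 -33.5 -32.9 -32. ] bright 45.0
side (149, 152) 1 20 X [29.  30.9 31.2 32.4 33.8] bright 31.5
side plate X [-62.8  84.9] Y [-60.2  57.2]
```

```bash
python3 pod.py wrist9 .171; python3 - <<'E'
from h import *
im,w=world('wrist','wrist9');z=np.load('pics/wrist9.npz');M=R.from_quat(z['q']).as_matrix()
t=(w-z['p'])@M*1000; Z=w[...,2]*1000; print(z['p'],M[:,1].round(4))
for name,(u0,u1,v0,v1) in {'+x guide':(275,388,225,252),'-x L':(268,292,380,405),'-x R':(362,390,380,405)}.items():
    q=t[v0:v1,u0:u1].reshape(-1,3);zz=Z[v0:v1,u0:u1].reshape(-1)
    for lo,hi in [(138,142),(142,146),(146,149),(149,152),(152,156)]:
        b=q[(zz>=lo)&(zz<hi)]
        if len(b)>3: print(name,(lo,hi),len(b),'y',np.percentile(b[:,1],[3,50,97]).round(1),'z',np.percentile(b[:,2],[3,97]).round(1))
# side faces of pod: dark body points above foil in picture
for v in range(254,296,6): print(v,[(u,*np.nan_to_num(t[v,u]).round(1).tolist(),Z[v,u].round(1)) for u in (312,327,342)])
print('pads'); 
for v in (292,296,300,310,320): print(v,[(u,*np.nan_to_num(t[v,u]).round(0).astype(int).tolist()) for u in (236,244,250,254,258,262)])
c=im[200:420,200:450];cv2.imwrite('pics/c9w.png',cv2.resize(c,(750,590),interpolation=cv2.INTER_CUBIC)[:,:,::-1])
E
```

```text
foil px ((326.88897705078125, 349.12939453125), (110.35416412353516, 125.25621032714844), 90.23849487304688) [  265   294   125   111 10834] z 0.1731061452158888
foil tool yz -0.42229318618774414 -1.4082554578781128 r 21.39879035949707 extent [[-63.3, -19.2, -20.5], [-60.8, 19.5, 18.0]]
foil world [0.488  0.0036]
[0.48882278 0.00233693 0.11109687] [0.9598 0.2805 0.0029]
+x guide (138, 142) 12 y [24.6 26.2 28.3] z [14.3 22.1]
+x guide (142, 146) 301 y [24.8 25.7 27. ] z [-19.6  21.2]
+x guide (146, 149) 325 y [26.7 27.9 32.8] z [-19.6  18.5]
+x guide (149, 152) 1157 y [29.  32.3 34. ] z [-18.9  19. ]
+x guide (152, 156) 303 y [30.9 31.8 33.2] z [-18.7  18.1]
-x L (149, 152) 39 y [-36.  -33.4 -31.9] z [-23.3 -19.4]
-x L (152, 156) 20 y [-34.1 -33.3 -32.3] z [-23.  -18.9]
-x R (149, 152) 50 y [-35.4 -33.6 -32.3] z [16.8 20.4]
-x R (152, 156) 8 y [-33.9 -33.3 -32. ] z [17.  19.3]
254 [(312, -15.3, 18.0, -7.7, np.float64(126.4)), (327, -32.7, 23.9, -1.2, np.float64(143.8)), (342, -16.9, 18.5, 5.2, np.float64(128.0))]
260 [(312, -36.4, 22.8, -6.9, np.float64(147.5)), (327, -39.0, 23.8, -1.
[... 713 characters left out ...]
9)), (342, -61.5, 21.8, 3.5, np.float64(172.6))]
pads
292 [(236, -25, 5, -39), (244, -24, 4, -36), (250, -40, 11, -30), (254, -41, 12, -28), (258, -40, 11, -27), (262, -41, 12, -25)]
296 [(236, -24, 2, -40), (244, -25, 3, -36), (250, -43, 11, -29), (254, -44, 12, -28), (258, -45, 12, -26), (262, -44, 12, -25)]
300 [(236, -26, 1, -39), (244, -47, 11, -31), (250, -48, 12, -29), (254, -47, 11, -27), (258, -46, 11, -26), (262, -46, 11, -25)]
310 [(236, -47, 7, -34), (244, -54, 11, -29), (250, -56, 12, -27), (254, -54, 11, -26), (258, -55, 12, -25), (262, -47, 7, -25)]
320 [(236, -61, 11, -31), (244, -61, 11, -28), (250, -62, 12, -26), (254, -62, 12, -25), (258, -55, 8, -25), (262, -61, 11, -22)]
```

View pics/c9w.png

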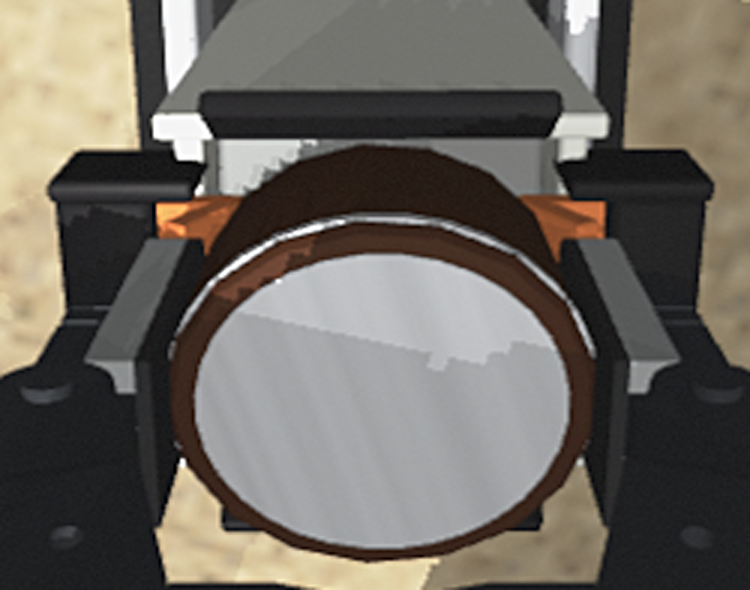

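The guide flare begins at about z = 142 mm, which is exactly where the pod's 24 mm shoulder was. Under load the arm drifted +1 mm in x, so the pod caught the +x guide. I'll bias about 1 mm toward −x and feel down again in single small steps.

Call:
apply_moves(targets=[0, -0.004, 0, 0, 0, 0, 0.3, 0, -0.004, 0, 0, 0, 0, 0.3, 0.004, -0.004, 0, 0, 0, 0, 0.3, 0.006, -0.004, 0, 0, 0, 0, 0.3])

```text
clock: 11.08
eef_pos: [0.4869, 0.0021, 0.1089]
tool_rot: [0.424, 0.566, -0.424, 0.566]
ft_force: [-3.0, -0.2, 10.4]
grip_width: 0.0467
```

Contact recurs at the same height, 3–4 mm above the rest. The pod is inside the flared guides, so I'll unload, let go so it can seat itself, and look.

Call:
apply_moves(targets=[-0.006, 0.001, 0, 0, 0, 0, 0.3, -0.006, 0.001, 0, 0, 0, 0, 0.3, -0.006, 0.001, 0, 0, 0, 0, 0.65, -0.006, 0.001, 0, 0, 0, 0, 0.75, -0.006, 0.001, 0, 0, 0, 0, 0.9, -0.006, 0.001, 0, 0, 0, 0, 0.9, -0.006, 0.001, 0, 0, 0, 0, 0.9])

```text
clock: 11.67
eef_pos: [0.487, 0.0021, 0.1096]
tool_rot: [0.424, 0.566, -0.424, 0.566]
ft_force: [-0.9, 0.3, 0.5]
grip_width: 0.0769
```

```bash
python3 -c "
from h import *
upd([.006,-.004,0]);upd([-.006,.001,0])
st();[snap(n,n+'10') for n in ('wrist','scene','side')];st()
a=cv2.imread('pics/scene10.png')[200:320,200:330];b=cv2.imread('pics/side10.png')[180:300,190:320]
cv2.imwrite('pics/c10.png',np.hstack([cv2.resize(a,(400,370)),cv2.resize(b,(400,370))]))"; python3 pod.py wrist10 .168
```

```text
t 11.67 p [0.487  0.0021 0.1096] jaw -73.71 down [-0. -0. -1.] F [-0.86  0.28  0.45] w 0.0769 cmd [0.4872 0.0022 0.1095] -73.71 j [ 0.    0.28 -0.19  1.1  -0.    2.86]
t 11.82 p [0.4871 0.0021 0.1097] jaw -73.71 down [-0. -0. -1.] F [-0.52 -0.28  0.17] w 0.0773 cmd [0.4872 0.0022 0.1095] -73.71 j [ 0.    0.28 -0.19  1.1  -0.    2.86]
foil px ((329.17120361328125, 345.6527099609375), (107.19580078125, 122.73060607910156), 82.55127716064453) [  268   292   123   108 10314] z 0.16881441744023412
foil tool yz -0.9573042392730713 -0.49296465516090393 r 21.47612953186035 extent [[-61.1, -19.6, -19.5], [-57.4, 19.2, 18.9]]
foil world [0.486  0.0023]
```

View pics/c10.png

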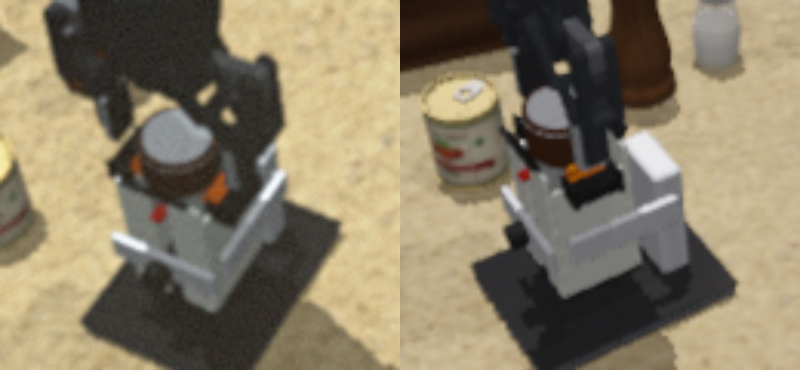

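View pics/wrist10.png

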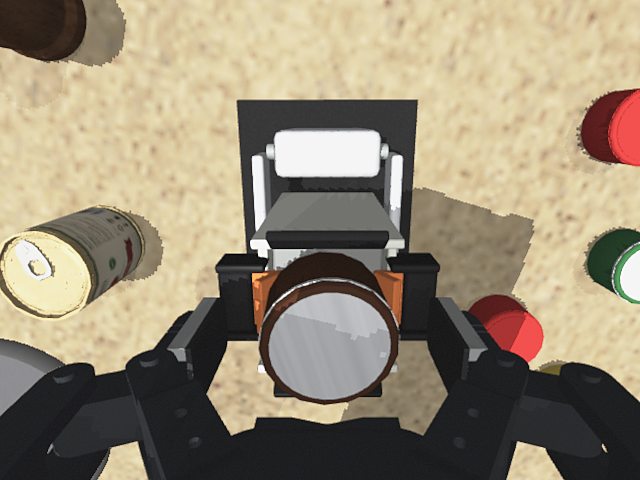

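```bash
cat > tilt.py <<'E'
from h import *
import sys
fn=sys.argv[1]; zt=float(sys.argv[2])
im,w=world('wrist',fn)
hsv=cv2.cvtColor(im,cv2.COLOR_RGB2HSV)
c=np.array([.487,.0033])
m=(hsv[...,1]<40)&(im.max(2)>90)&(abs(w[...,2]-zt)<.008)&(np.hypot(w[...,0]-c[0],w[...,1]-c[1])<.027)
P=w[m]; A=np.c_[P[:,:2]-c,np.ones(len(P))]; s,_,_,_=np.linalg.lstsq(A,P[:,2],rcond=None)
yaw=np.radians(16.3);ex=np.array([np.cos(yaw),np.sin(yaw)]);ey=np.array([-ex[1],ex[0]])
print(len(P),'centre z',s[2].round(4),'slope stand-x',(s[:2]@ex).round(4),'slope stand-y',(s[:2]@ey).round(4))
r=P[:,:2]-c;X=r@ex*1000;Y=r@ey*1000
print('foil stand X',((X.min()+X.max())/2).round(2),'Y',((Y.min()+Y.max())/2).round(2), X.max()-X.min(),Y.max()-Y.min())
E
python3 tilt.py wrist10 .168; python3 tilt.py wrist9 .172;python3 tilt.py w8 .177
```

```text
10824 centre z 0.1688 slope stand-x -0.001 slope stand-y 0.0548
foil stand X 0.8 Y -0.53 46.30553917845206 48.185446612446995
11298 centre z 0.173 slope stand-x -0.0109 slope stand-y 0.0029
foil stand X 3.24 Y -0.02 46.038011467151776 46.89493801299403
11307 centre z 0.1765 slope stand-x -0.0135 slope stand-y 0.0006
foil stand X 1.7 Y -0.03 45.97710524028297 51.52810287828375
```

The pod is let go and sits on the lips. Its centre top is at 168.8 mm and it leans 0.055 rad toward −y. I'll lift, close the fingers and press gently at the centre.

```bash
python3 -c "
from h import *
upd([-.2,0,.003])
print(load())"
```

```text
{'p': [0.4874364646405728, 0.0014498079712228964, 0.1595], 'yaw': -1.2864821916450202}
```

Call:
apply_moves(targets=[-0.06, 0, 0, 0, 0, 0, 0.9, -0.13, 0, 0, 0, 0, 0, 0.9, -0.2, 0, 0.003, 0, 0, 0, 0.9, -0.2, 0, 0.003, 0, 0, 0, 0, -0.2, 0, 0.003, 0, 0, 0, 0, -0.2, 0, 0.003, 0, 0, 0, 0, -0.2, 0, 0.003, 0, 0, 0, 0, -0.2, 0, 0.003, 0, 0, 0, 0, -0.2, 0, 0.003, 0, 0, 0, 0, -0.2, 0, 0.003, 0, 0, 0, 0])

```text
clock: 12.65
eef_pos: [0.487, 0.0014, 0.1591]
tool_rot: [0.424, 0.566, -0.424, 0.565]
ft_force: [0.3, -0.7, 0.7]
grip_width: -0.0002
```

```bash
python3 -c "
from h import *
st();snap('wrist','w11');st()
im,w=world('wrist','w11');z=np.load('pics/w11.npz');M=R.from_quat(z['q']).as_matrix();t=(w-z['p'])@M*1000
for v in range(280,340,8): print(v,[(u,*np.nan_to_num(t[v,u]).round(0).astype(int).tolist()) for u in range(282,372,10)])
";python3 tilt.py w11 .168
```

```text
t 12.65 p [0.487  0.0014 0.1591] jaw -73.71 down [-0.001  0.    -1.   ] F [ 0.28 -0.74  0.66] w -0.0002 cmd [0.4874 0.0014 0.1595] -73.71 j [ 0.    0.24 -0.11  1.23  0.    2.86]
t 12.7 p [0.4871 0.0014 0.1593] jaw -73.71 down [-0.001 -0.    -1.   ] F [-0.2   0.35  0.52] w -0.0001 cmd [0.4874 0.0014 0.1595] -73.71 j [ 0.    0.24 -0.11  1.23  0.    2.86]
280 [(282, -10, 4, -22), (292, -10, 4, -17), (302, -11, 4, -13), (312, -10, 4, -8), (322, -10, 4, -4), (332, -9, 3, 1), (342, -9, 3, 6), (352, -10, 3, 10), (362, -8, 3, 15)]
288 [(282, -10, 0, -22), (292, -12, 0, -17), (302, -10, 0, -13), (312, -36, 11, -7), (322, -36, 11, -3), (332, -37, 12, 1), (342, -38, 12, 4), (352, -9, -1, 10), (362, -9, -1, 15)]
296 [(282, -10, -4, -22), (292, -10, -4, -17), (302, -10, -4, -13), (312, -44, 12, -7), (322, -44, 12, -3), (332, -43, 11, 1), (342, -44, 12, 4), (352, -9, -5, 10), (362, -8, -5, 15)]
304 [(282, -10, -8, -22), (292, -42, 7, -14), (302, -42, 8, -11), (312, -51, 12, -6), (322, -51, 12, -3), (332, -50, 11, 1), (342, -51, 12, 4), (352, -42, 7, 8), (362, -41, 7, 12)]
312 [(282, 16, -26, -26), (292, -49, 8, -14), (302, -50, 8, -10), (312, -57, 12, -6), (322, -56, 11, -3), (332, -57, 12, 0), (342, -57, 12, 4), (352, -48, 7, 8), (362, -49, 8, 11)]
320 [(282, 160, -109, -44), (292, -54, 7, -13), (302, -56, 8, -10), (312, -62, 12, -6), (322, -62, 12, -3), (332, -62, 11, 0), (342, -61, 11, 4), (352, -54, 7, 7), (362, -54, 8, 11)]
328 [(282, 160, -118, -45), (292, -60, 7, -13), (302, -60, 8, -9), (312, -67, 12, -6), (322, -67, 12, -3), (332, -67, 12, 0), (342, -67, 11, 3), (352, -60, 8, 7), (362, -60, 8, 10)]
336 [(282, -74, 13, -14), (292, -75, 14, -11), (302, -76, 14, -8), (312, -73, 13, -6), (322, -68, 10, -3), (332, -68, 9, 0), (342, -74, 13, 3), (352, -76, 14, 6), (362, -75, 14, 9)]
3958 centre z 0.1688 slope stand-x -0.0103 slope stand-y 0.0542
foil stand X 4.94 Y -0.63 38.05803020659877 47.96350539987024
```

View pics/w11.png

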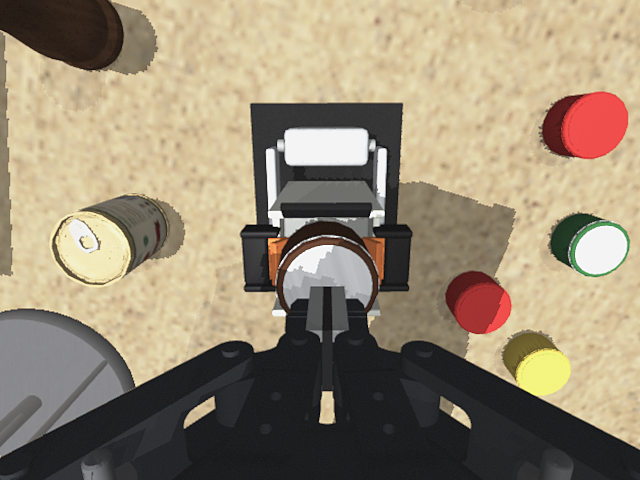

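Call:
apply_moves(targets=[0.03, 0, 0, 0, 0, 0, 0, 0.06, 0, 0, 0, 0, 0, 0, 0.08, 0, 0, 0, 0, 0, 0, 0.088, 0, 0, 0, 0, 0, 0, 0.096, 0, 0, 0, 0, 0, 0, 0.1, 0, 0, 0, 0, 0, 0])

```text
clock: 13.2
eef_pos: [0.4876, 0.0015, 0.135]
tool_rot: [0.424, 0.566, -0.424, 0.566]
ft_force: [-0.3, -0.4, 5.2]
grip_width: -0.0002
```

Call:
apply_moves(targets=[0.004, 0, 0, 0, 0, 0, 0, 0.008, 0, 0, 0, 0, 0, 0, 0.008, 0, 0, 0, 0, 0, 0])

```text
clock: 13.45
eef_pos: [0.4879, 0.0015, 0.1334]
tool_rot: [0.425, 0.565, -0.424, 0.566]
ft_force: [-0.8, 0.5, 5.1]
grip_width: -0.0004
```

Call:
apply_moves(targets=[0.004, 0, 0, 0, 0, 0, 0, 0.008, 0, 0, 0, 0, 0, 0, 0.012, 0, 0, 0, 0, 0, 0, 0.012, 0, 0, 0, 0, 0, 0])

```text
clock: 13.78
eef_pos: [0.4883, 0.0015, 0.1305]
tool_rot: [0.425, 0.565, -0.424, 0.566]
ft_force: [0.3, -0.2, 3.9]
grip_width: -0.0001
```

```bash
python3 -c "
from h import *
upd([.12,0,0])
snap('wrist','w12');st()";python3 tilt.py w12 .164
```

```text
t 13.83 p [0.4882 0.0014 0.1304] jaw -73.71 down [ 0.002  0.    -1.   ] F [0.98 0.32 4.49] w -0.0002 cmd [0.4874 0.0014 0.1295] -73.71 j [ 0.    0.26 -0.16  1.15  0.    2.86]
3563 centre z 0.1615 slope stand-x -0.0265 slope stand-y 0.0027
foil stand X 7.28 Y -1.06 36.05952636869358 48.094165100234996
```

View pics/w12.png

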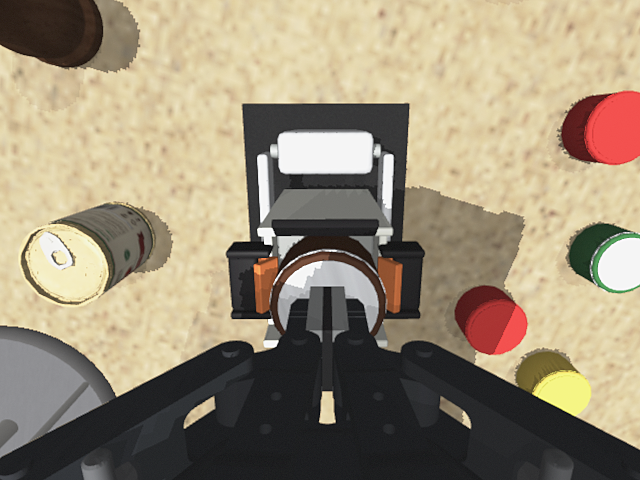

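The pod has levelled out and gone down about 7 mm at 4–5 N. Continuing.

Call:
apply_moves(targets=[0.008, -0.002, 0, 0, 0, 0, 0, 0.016, -0.002, 0, 0, 0, 0, 0, 0.024, -0.002, 0, 0, 0, 0, 0, 0.024, -0.002, 0, 0, 0, 0, 0])

```text
clock: 14.17
eef_pos: [0.487, 0.0013, 0.1233]
tool_rot: [0.424, 0.566, -0.424, 0.566]
ft_force: [1.3, 0.4, 3.2]
grip_width: -0.0
```

Call:
apply_moves(targets=[0.01, 0, 0, 0, 0, 0, 0, 0.02, 0, 0, 0, 0, 0, 0, 0.03, 0, 0, 0, 0, 0, 0, 0.04, 0, 0, 0, 0, 0, 0, 0.04, 0, 0, 0, 0, 0, 0])

```text
clock: 14.58
eef_pos: [0.4866, 0.0012, 0.113]
tool_rot: [0.424, 0.566, -0.424, 0.566]
ft_force: [0.9, 0.9, 2.1]
grip_width: -0.0001
```

Call:
apply_moves(targets=[0.01, 0, 0, 0, 0, 0, 0, 0.02, 0, 0, 0, 0, 0, 0, 0.03, 0, 0, 0, 0, 0, 0, 0.04, 0, 0, 0, 0, 0, 0, 0.044, 0, 0, 0, 0, 0, 0, 0.044, 0, 0, 0, 0, 0, 0])

```text
clock: 15.08
eef_pos: [0.4866, 0.0012, 0.1023]
tool_rot: [0.424, 0.566, -0.424, 0.566]
ft_force: [1.1, 0.3, 2.3]
grip_width: -0.0001
```

Call:
apply_moves(targets=[0.008, 0, 0, 0, 0, 0, 0, 0.016, 0, 0, 0, 0, 0, 0, 0.02, 0, 0, 0, 0, 0, 0, 0.024, 0, 0, 0, 0, 0, 0, 0.024, 0, 0, 0, 0, 0, 0])

```text
clock: 15.5
eef_pos: [0.4864, 0.0011, 0.0963]
tool_rot: [0.424, 0.566, -0.424, 0.566]
ft_force: [-0.6, 0.9, 3.7]
grip_width: -0.0003
```

```bash
python3 -c "
from h import *
upd([.132,-.002,0])
snap('wrist','w13');st()"; python3 ms.py w13 | head -4
```

```text
t 15.55 p [0.4864 0.0011 0.0965] jaw -73.72 down [-0.001 -0.    -1.   ] F [-0.78 -0.06  3.84] w 0.0003 cmd [0.487  0.0013 0.0965] -73.71 j [ 0.    0.29 -0.21  1.07 -0.    2.86]
orange [258.5 311.5] 555 [0.4859 0.0283 0.1394] z [0.1316 0.1327 0.1394 0.1417 0.1424]
((0.4799375832080841, 0.02792365476489067), (0.024586329236626625, 0.012142318300902843), 15.956620216369629)
orange [392.6 312.3] 717 [ 0.4986 -0.0204  0.1399] z [0.132  0.133  0.1399 0.1417 0.1426]
((0.494457483291626, -0.021077731624245644), (0.024259470403194427, 0.012050348334014416), 16.201234817504883)
```

View pics/w13.png

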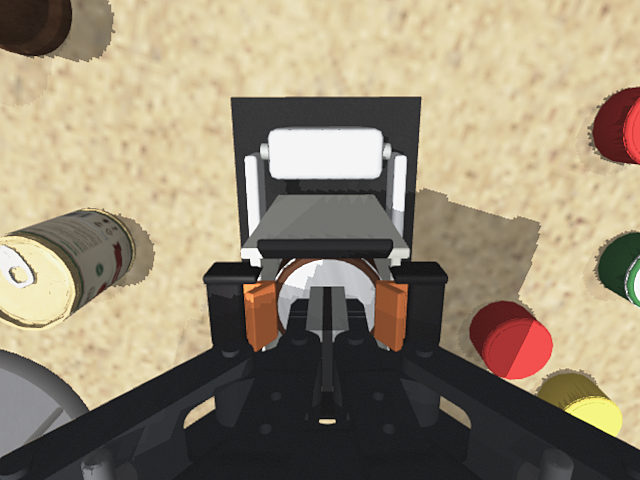

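```bash
python3 tilt.py w13 .128; python3 - <<'E'
from h import *
im,w=world('wrist','w13');im1,w1=world('wrist','w11')
yaw=np.radians(16.3);ey=np.array([-np.sin(yaw),np.cos(yaw)])
for n,(i,ww) in {'w13':(im,w),'w11':(im1,w1)}.items():
    hsv=cv2.cvtColor(i,cv2.COLOR_RGB2HSV);Z=ww[...,2]
    o=(hsv[...,0]>5)&(hsv[...,0]<18)&(hsv[...,1]>170)&(hsv[...,2]>100)&(Z>.13)&(Z<.146)
    Y=(ww[...,:2]-[.487,.0033])@ey*1000
    for s in (1,-1):
        for lo in (.131,.134,.137,.140):
            q=o&(Y*s>0)&(Z>=lo)&(Z<lo+.002); print(n,s,lo,q.sum(),np.nanmedian(Y[q]).round(2))
E
```

```text
3297 centre z 0.1273 slope stand-x -0.0159 slope stand-y -0.0014
foil stand X 2.91 Y -0.92 35.043778919498095 42.735901858622185
w13 1 0.131 119 20.12
w13 1 0.134 76 21.64
w13 1 0.137 103 23.74
w13 1 0.14 228 27.35
w13 -1 0.131 125 -20.33
w13 -1 0.134 78 -21.34
w13 -1 0.137 125 -23.44
w13 -1 0.14 306 -27.12
w11 1 0.131 29 30.83
w11 1 0.134 9 22.45
w11 1 0.137 33 24.2
w11 1 0.14 142 27.56
w11 -1 0.131 19 -28.05
w11 -1 0.134 18 -21.9
w11 -1 0.137 27 -23.46
w11 -1 0.14 127 -27.41
```

The brown pod has clicked in. The foil is at 127.3 mm, the lips are back at ±20 mm over it, and the remaining spring force is 3.8 N. I'll retract.

Call:
apply_moves(targets=[-0.02, 0, 0, 0, 0, 0, 0, -0.06, 0, 0, 0, 0, 0, 0, -0.16, 0, 0, 0, 0, 0, 0, -0.28, 0, 0, 0, 0, 0, 0, -0.4, 0, 0, 0, 0, 0, 0, -0.4, 0, 0, 0, 0, 0, 1, -0.4, 0, 0, 0, 0, 0, 1, -0.4, 0, 0, 0, 0, 0, 1, -0.4, 0, 0, 0, 0, 0, 1])

```text
clock: 16.3
eef_pos: [0.4857, 0.0012, 0.1955]
tool_rot: [0.424, 0.567, -0.425, 0.565]
ft_force: [0.6, -0.8, 0.2]
grip_width: 0.0483
```

```bash
python3 -c "
from h import *
upd([-.4,0,0])
st();snap('wrist','w14')"; python3 ms.py w14 | head -5;python3 tilt.py w14 .128; python3 -c "
from h import *
plan([(.51,-.11,.16,-73.7)]);plan([(.5235,-.219,.1,-73.7)])"
```

```text
t 16.3 p [0.4857 0.0012 0.1955] jaw -73.71 down [-0.003 -0.    -1.   ] F [ 0.55 -0.8   0.15] w 0.0483 cmd [0.487  0.0013 0.1965] -73.71 j [ 0.    0.22 -0.04  1.32 -0.    2.86]
orange [288.  238.6] 384 [0.4816 0.0267 0.1379] z [0.1319 0.1328 0.1379 0.1415 0.1422]
((0.47949090600013733, 0.026785459369421005), (0.026136057451367378, 0.009691273793578148), 13.878661155700684)
orange [366.1 240.1] 403 [ 0.494  -0.0203  0.1396] z [0.1328 0.1339 0.1396 0.1417 0.1424]
((0.4935832619667053, -0.021368084475398064), (0.025674091652035713, 0.011619430035352707), 15.842362403869629)
plate ((0.5255849957466125, 0.01453932374715805), (0.09183453768491745, 0.11904732137918472), 16.297374725341797)
3204 centre z 0.1289 slope stand-x -0.009 slope stand-y 0.0012
foil stand X -1.55 Y -0.36 49.0351124629322 39.890584045380976
[0.146, -0.036, 0.453, np.float64(-0.0)]
[0.24, -0.071, 0.434, np.float64(-0.0)]
```

View pics/w14.png

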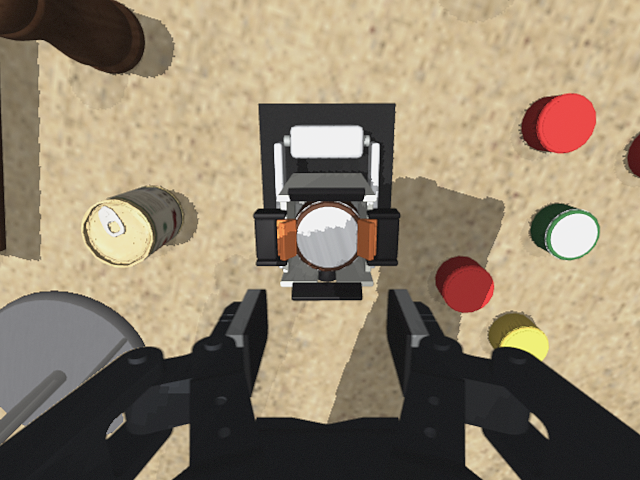

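The brown pod is held under the lips: the foil at (327,235) is partly covered by both lips, level at 128.9 mm. Now the green pod.

Call:
apply_moves(targets=[0.05, -0.012, 0.15, 0, 0, 0, 1, 0.1, -0.024, 0.3, 0, 0, 0, 1, 0.146, -0.036, 0.453, 0, 0, 0, 1, 0.146, -0.036, 0.453, 0, 0, 0, 1])

```text
clock: 16.68
eef_pos: [0.5087, -0.1151, 0.1563]
tool_rot: [0.424, 0.566, -0.428, 0.563]
ft_force: [-0.2, 0.2, -0.3]
grip_width: 0.0856
```

Call:
apply_moves(targets=[0.08, -0.024, 0.15, 0, 0, 0, 1, 0.16, -0.048, 0.3, 0, 0, 0, 1, 0.24, -0.071, 0.434, 0, 0, 0, 1, 0.24, -0.071, 0.434, 0, 0, 0, 1, 0.24, -0.071, 0.434, 0, 0, 0, 1, 0.24, -0.071, 0.434, 0, 0, 0, 1])

```text
clock: 17.18
eef_pos: [0.5225, -0.2184, 0.0993]
tool_rot: [0.424, 0.567, -0.424, 0.565]
ft_force: [0.4, -0.5, 0.9]
grip_width: 0.0855
```

```bash
python3 -c "
from h import *
st();snap('wrist','w15');st()
im,w=world('wrist','w15')
m=(w[...,2]>.029)&(w[...,2]<.043)&(np.hypot(w[...,0]-.523,w[...,1]+.218)<.035)
print(cv2.minEnclosingCircle(w[m][:,:2].astype(np.float32)),np.median(w[m],0))
"
```

```text
t 17.18 p [ 0.5225 -0.2184  0.0993] jaw -73.74 down [-0.002  0.002 -1.   ] F [ 0.42 -0.52  0.93] w 0.0855 cmd [ 0.5235 -0.219   0.1   ] -73.71 j [-0.4   0.43  0.01  1.15  0.    2.46]
t 17.23 p [ 0.5232 -0.2181  0.1002] jaw -73.67 down [-0.001  0.001 -1.   ] F [-0.96 -0.63 -0.33] w 0.0853 cmd [ 0.5235 -0.219   0.1   ] -73.71 j [-0.4   0.43  0.01  1.15  0.    2.46]
((0.5236307382583618, -0.21629279851913452), 0.024361833930015564) [ 0.52506613 -0.21593682  0.03564312]
```

View pics/w15.png

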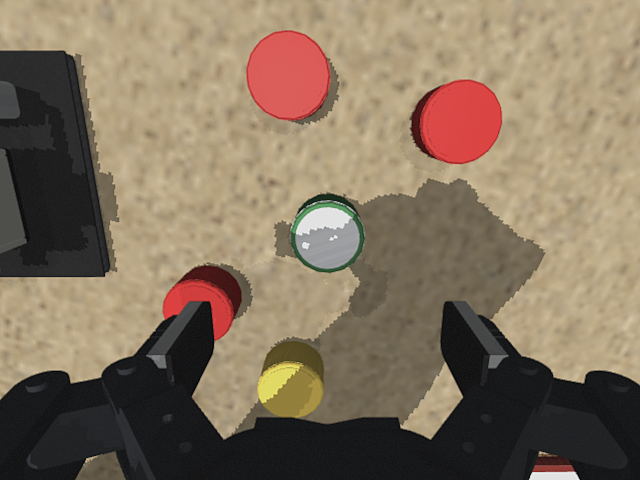

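The green pod is at (327,237), centred and with free space around it. Descending to the same grasp height.

Call:
apply_moves(targets=[0.15, 0.001, 0, 0, 0, 0, 1, 0.3, 0.001, 0, 0, 0, 0, 1, 0.4, 0.001, 0, 0, 0, 0, 1, 0.47, 0.001, 0, 0, 0, 0, 1, 0.508, 0.001, 0, 0, 0, 0, 1, 0.508, 0.001, 0, 0, 0, 0, 1, 0.508, 0.001, 0, 0, 0, 0, 0.3, 0.508, 0.001, 0, 0, 0, 0, 0.3, 0.508, 0.001, 0, 0, 0, 0, 0.3, 0.508, 0.001, 0, 0, 0, 0, 0.3, 0.508, 0.001, 0, 0, 0, 0, 0.3, 0.508, 0.001, 0, 0, 0, 0, 0.3])

```text
clock: 18.23
eef_pos: [0.5255, -0.2196, -0.0244]
tool_rot: [0.425, 0.564, -0.424, 0.567]
ft_force: [-1.1, 0.9, 5.4]
grip_width: 0.0465
```

```bash
python3 -c "
from h import *
upd([.508,.001,0])
st();snap('wrist','w16')
plan([(.5235,-.219,.06,-73.7),(.512,-.16,.17,-73.7)]);plan([(.487,.0025,.185,-73.7)])"
```

```text
t 18.23 p [ 0.5255 -0.2196 -0.0244] jaw -73.71 down [ 0.004 -0.001 -1.   ] F [-1.13  0.91  5.39] w 0.0465 cmd [ 0.5237 -0.219  -0.027 ] -73.71 j [-0.4   0.56 -0.14  0.87  0.    2.46]
[-0.348, -0.001, -0.0, np.float64(-0.0)]
[-0.788, 0.021, -0.24, np.float64(-0.0)]
[-0.06, 0.087, -0.652, np.float64(-0.0)]
```

View pics/w16.png

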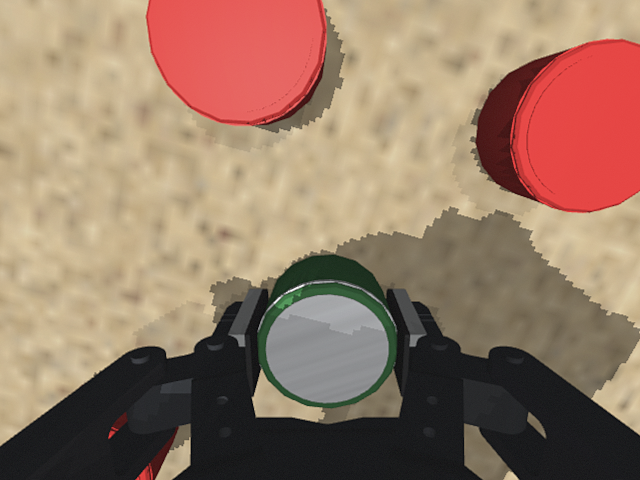

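Call:
apply_moves(targets=[-0.1, 0, 0, 0, 0, 0, 0.3, -0.22, 0, 0, 0, 0, 0, 0.3, -0.348, 0, 0, 0, 0, 0, 0.3, -0.48, 0.005, -0.05, 0, 0, 0, 0.3, -0.62, 0.012, -0.14, 0, 0, 0, 0.3, -0.788, 0.021, -0.24, 0, 0, 0, 0.3, -0.788, 0.021, -0.24, 0, 0, 0, 0.3])

```text
clock: 18.87
eef_pos: [0.5148, -0.1586, 0.1781]
tool_rot: [0.425, 0.562, -0.422, 0.57]
ft_force: [0.3, -0.8, 0.1]
grip_width: 0.0467
```

Call:
apply_moves(targets=[-0.03, 0.02, -0.15, 0, 0, 0, 0.3, -0.06, 0.04, -0.3, 0, 0, 0, 0.3, -0.06, 0.06, -0.45, 0, 0, 0, 0.3, -0.06, 0.075, -0.57, 0, 0, 0, 0.3, -0.06, 0.087, -0.652, 0, 0, 0, 0.3, -0.06, 0.087, -0.652, 0, 0, 0, 0.3, -0.06, 0.087, -0.652, 0, 0, 0, 0.3, -0.06, 0.087, -0.652, 0, 0, 0, 0.3])

```text
clock: 19.53
eef_pos: [0.4872, 0.0021, 0.1855]
tool_rot: [0.424, 0.565, -0.424, 0.566]
ft_force: [0.7, -0.1, -0.4]
grip_width: 0.0466
```

```bash
python3 -c "
from h import *
st();snap('wrist','w17');st()"; python3 ms.py w17 | head -6; python3 pod.py w17 .247
```

```text
t 19.53 p [0.4872 0.0021 0.1855] jaw -73.72 down [ 0.001 -0.001 -1.   ] F [ 0.68 -0.14 -0.36] w 0.0466 cmd [0.4871 0.0026 0.185 ] -73.71 j [ 0.    0.22 -0.06  1.29 -0.    2.86]
t 19.58 p [0.4872 0.0017 0.1854] jaw -73.77 down [ 0.001 -0.    -1.   ] F [-0.88  0.24 -0.73] w 0.0466 cmd [0.4871 0.0026 0.185 ] -73.71 j [ 0.    0.22 -0.06  1.29 -0.    2.86]
orange [285.7 241.7] 290 [0.485  0.0282 0.1391] z [0.1298 0.1327 0.1391 0.1416 0.1423]
((0.480253130197525, 0.028111370280385017), (0.02390715666115284, 0.011438006535172462), 12.331720352172852)
orange [367.7 247.9] 407 [ 0.4938 -0.0199  0.1393] z [0.1322 0.1333 0.1393 0.1415 0.1422]
((0.49344682693481445, -0.020731676369905472), (0.026227207854390144, 0.01059518288820982), 17.922760009765625)
plate ((0.5250511169433594, 0.014520280063152313), (0.0934126004576683, 0.11904104053974152), 16.292308807373047)
[[0.4634999930858612, 0.05849999934434891], [0.4968999922275543, -0.05570000037550926], [0.5866000056266785, -0.029500000178813934], [0.5532000064849854, 0.08479999750852585]] 0.012806368921157052
foil px ((326.9760437011719, 348.25909423828125), (108.68851470947266, 123.298583984375), 89.826904296875) [  266   294   123   109 10503] z 0.24575323291050974
foil tool yz -1.02286958694458 -1.859100341796875 r 21.42860984802246 extent [[-61.5, -19.8, -20.4], [-58.9, 18.6, 17.9]]
foil world [0.4857 0.0036]
```

View pics/w17.png

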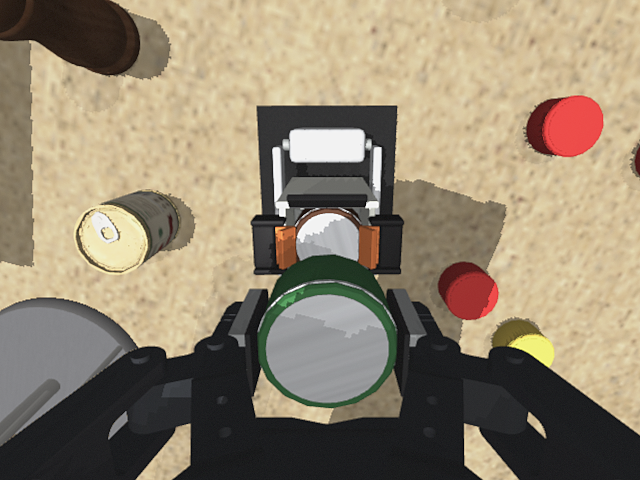

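Call:
apply_moves(targets=[0.06, 0.005, 0, 0, 0, 0, 0.3, 0.12, 0.005, 0, 0, 0, 0, 0.3, 0.17, 0.005, 0, 0, 0, 0, 0.3, 0.21, 0.005, 0, 0, 0, 0, 0.3, 0.24, 0.005, 0, 0, 0, 0, 0.3, 0.26, 0.005, 0, 0, 0, 0, 0.3, 0.27, 0.005, 0, 0, 0, 0, 0.3, 0.27, 0.005, 0, 0, 0, 0, 0.3, 0.27, 0.005, 0, 0, 0, 0, 0.3])

```text
clock: 20.33
eef_pos: [0.4886, 0.0028, 0.1181]
tool_rot: [0.424, 0.566, -0.424, 0.566]
ft_force: [-0.2, 0.1, -0.8]
grip_width: 0.0467
```

```bash
python3 -c "
from h import *
upd([.27,.005,0])
st();snap('wrist','w18');st()"; python3 pod.py w18 .179; python3 tilt.py w18 .179
```

```text
t 20.33 p [0.4886 0.0028 0.1181] jaw -73.72 down [ 0.001 -0.    -1.   ] F [-0.17  0.11 -0.84] w 0.0467 cmd [0.4883 0.003  0.1175] -73.71 j [ 0.01  0.27 -0.18  1.12 -0.    2.86]
t 20.38 p [0.4887 0.0029 0.1183] jaw -73.71 down [ 0.001 -0.    -1.   ] F [ 0.58  0.02 -0.29] w 0.0466 cmd [0.4883 0.003  0.1175] -73.71 j [ 0.01  0.27 -0.18  1.12 -0.    2.86]
foil px ((326.9376525878906, 348.2992248535156), (108.68014526367188, 123.22576141357422), 89.41026306152344) [  266   294   123   109 10486] z 0.1783151224488814
foil tool yz -1.1240068674087524 -1.5539873838424683 r 21.342504501342773 extent [[-61.5, -19.9, -20.4], [-58.9, 18.6, 18.0]]
foil world [0.4871 0.004 ]
10935 centre z 0.1783 slope stand-x -0.0144 slope stand-y 0.0025
foil stand X 2.11 Y 0.55 46.10924025527554 46.63596872178509
```

View pics/w18.png

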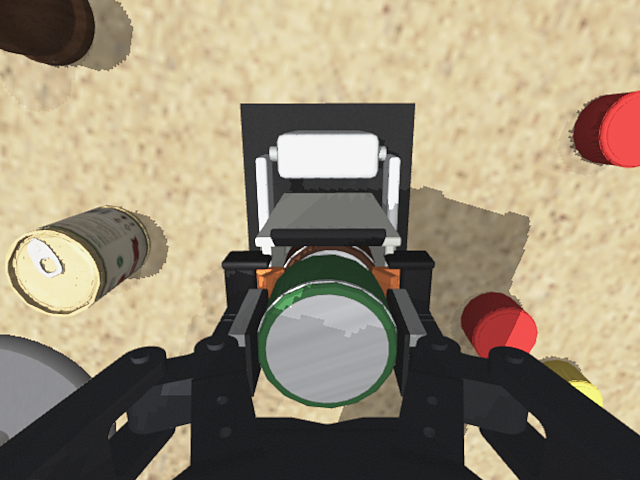

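Call:
apply_moves(targets=[0.008, -0.002, 0.003, 0, 0, 0, 0.3, 0.016, -0.002, 0.003, 0, 0, 0, 0.3, 0.02, -0.002, 0.003, 0, 0, 0, 0.3, 0.02, -0.002, 0.003, 0, 0, 0, 0.3])

```text
clock: 20.72
eef_pos: [0.4877, 0.0021, 0.1125]
tool_rot: [0.424, 0.566, -0.424, 0.566]
ft_force: [-0.3, -0.5, 0.3]
grip_width: 0.0466
```

Underside now at about 137 mm with no contact. I'll go down 1–2 mm more.

Call:
apply_moves(targets=[0.003, 0, 0, 0, 0, 0, 0.3, 0.006, 0, 0, 0, 0, 0, 0.3])

```text
clock: 20.88
eef_pos: [0.488, 0.0021, 0.1112]
tool_rot: [0.424, 0.566, -0.424, 0.566]
ft_force: [-0.5, 0.6, -0.2]
grip_width: 0.0463
```

Call:
apply_moves(targets=[0.003, 0, 0, 0, 0, 0, 0.3, 0.006, 0, 0, 0, 0, 0, 0.3])

```text
clock: 21.05
eef_pos: [0.488, 0.0021, 0.1097]
tool_rot: [0.424, 0.566, -0.424, 0.566]
ft_force: [1.0, 0.1, -0.5]
grip_width: 0.0467
```

Call:
apply_moves(targets=[0.003, 0, 0, 0, 0, 0, 0.3, 0.006, 0, 0, 0, 0, 0, 0.3])

```text
clock: 21.22
eef_pos: [0.488, 0.0021, 0.1089]
tool_rot: [0.424, 0.566, -0.424, 0.566]
ft_force: [-2.8, 0.0, 9.5]
grip_width: 0.0464
```

Contact comes again at the same TCP height of 109 mm, although the green pod sits 2 mm lower in the hand. So it is the fingers meeting the housings, not the pod. I'll unload and let go, as with the brown pod.

Call:
apply_moves(targets=[-0.006, 0, 0, 0, 0, 0, 0.3, -0.006, 0, 0, 0, 0, 0, 0.3, -0.006, 0, 0, 0, 0, 0, 0.65, -0.006, 0, 0, 0, 0, 0, 0.75, -0.006, 0, 0, 0, 0, 0, 0.9, -0.006, 0, 0, 0, 0, 0, 0.9, -0.006, 0, 0, 0, 0, 0, 0.9])

```text
clock: 21.8
eef_pos: [0.4879, 0.0021, 0.1096]
tool_rot: [0.424, 0.566, -0.424, 0.566]
ft_force: [0.7, -0.9, 0.3]
grip_width: 0.0769
```

```bash
python3 -c "
from h import *
upd([.02+.018-.006,-.002,.003])
st();snap('wrist','w19');st()"; python3 tilt.py w19 .168
```

```text
t 21.8 p [0.4879 0.0021 0.1096] jaw -73.71 down [-0.  0. -1.] F [ 0.7  -0.91  0.3 ] w 0.0769 cmd [0.488  0.0021 0.1095] -73.71 j [ 0.    0.28 -0.19  1.1   0.    2.86]
t 21.85 p [0.4879 0.0021 0.1096] jaw -73.71 down [-0. -0. -1.] F [ 0.52 -0.33  0.53] w 0.0769 cmd [0.488  0.0021 0.1095] -73.71 j [ 0.    0.28 -0.19  1.1  -0.    2.86]
10882 centre z 0.1688 slope stand-x -0.0184 slope stand-y -0.0148
foil stand X 1.93 Y 0.46 45.73865985856109 48.21946945856044
```

View pics/w19.png

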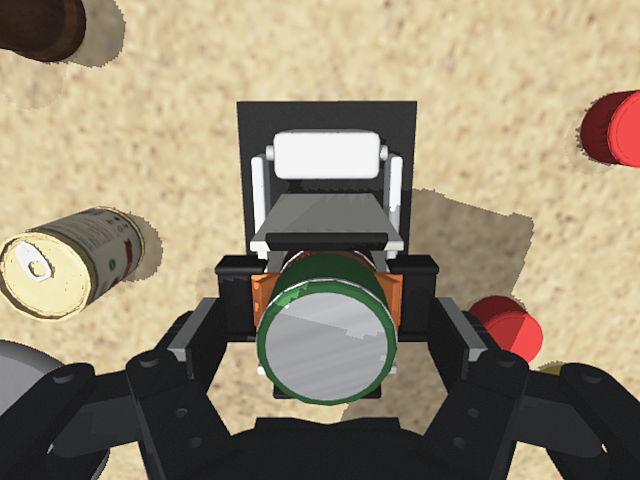

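The green pod is on the lips, almost level, with its top at 168.8 mm. Pressing it the same way, with finer steps near the end.

Call:
apply_moves(targets=[-0.06, 0, 0, 0, 0, 0, 0.9, -0.13, 0, 0, 0, 0, 0, 0.9, -0.2, -0.002, 0.003, 0, 0, 0, 0.9, -0.2, -0.002, 0.003, 0, 0, 0, 0, -0.2, -0.002, 0.003, 0, 0, 0, 0, -0.2, -0.002, 0.003, 0, 0, 0, 0, -0.2, -0.002, 0.003, 0, 0, 0, 0, -0.2, -0.002, 0.003, 0, 0, 0, 0, -0.2, -0.002, 0.003, 0, 0, 0, 0, -0.2, -0.002, 0.003, 0, 0, 0, 0])

```text
clock: 22.68
eef_pos: [0.4873, 0.0012, 0.1591]
tool_rot: [0.424, 0.566, -0.424, 0.565]
ft_force: [-0.0, 0.1, -0.2]
grip_width: -0.0001
```

Call:
apply_moves(targets=[0.03, 0, 0, 0, 0, 0, 0, 0.06, 0, 0, 0, 0, 0, 0, 0.08, 0, 0, 0, 0, 0, 0, 0.088, 0, 0, 0, 0, 0, 0, 0.096, 0, 0, 0, 0, 0, 0, 0.1, 0, 0, 0, 0, 0, 0])

```text
clock: 23.18
eef_pos: [0.488, 0.0013, 0.1351]
tool_rot: [0.424, 0.566, -0.424, 0.566]
ft_force: [-0.2, -1.3, 6.7]
grip_width: 0.0003
```

Call:
apply_moves(targets=[0.004, 0, 0, 0, 0, 0, 0, 0.008, 0, 0, 0, 0, 0, 0, 0.008, 0, 0, 0, 0, 0, 0])

```text
clock: 23.43
eef_pos: [0.4884, 0.0013, 0.1338]
tool_rot: [0.425, 0.565, -0.424, 0.566]
ft_force: [-1.2, -0.3, 6.2]
grip_width: 0.0002
```

Call:
apply_moves(targets=[0.004, -0.001, 0, 0, 0, 0, 0, 0.008, -0.002, 0, 0, 0, 0, 0, 0.012, -0.002, 0, 0, 0, 0, 0, 0.012, -0.002, 0, 0, 0, 0, 0])

```text
clock: 23.77
eef_pos: [0.4883, 0.0012, 0.1312]
tool_rot: [0.425, 0.565, -0.423, 0.567]
ft_force: [-0.2, -0.2, 4.3]
grip_width: 0.0
```

Call:
apply_moves(targets=[0.008, 0, 0, 0, 0, 0, 0, 0.016, 0, 0, 0, 0, 0, 0, 0.02, 0, 0, 0, 0, 0, 0, 0.02, 0, 0, 0, 0, 0, 0])

```text
clock: 24.1
eef_pos: [0.488, 0.0014, 0.1254]
tool_rot: [0.425, 0.565, -0.423, 0.566]
ft_force: [-0.1, 0.7, 3.7]
grip_width: 0.0
```

```bash
python3 -c "
from h import *
upd([-.2+.1+.008+.012+.02,-.004,.003])
snap('wrist','w20');st()";python3 tilt.py w20 .158
```

```text
t 24.15 p [0.488  0.0013 0.1254] jaw -73.71 down [ 0.002  0.001 -1.   ] F [1.03 1.22 4.36] w -0.0 cmd [0.4873 0.0011 0.1245] -73.71 j [ 0.    0.26 -0.17  1.14  0.    2.86]
3594 centre z 0.1564 slope stand-x -0.0293 slope stand-y 0.0015
foil stand X 7.58 Y 0.35 35.73290966698462 47.84500869601101
```

Going in level at about 4 N. Continuing.

Call:
apply_moves(targets=[0.01, 0, 0, 0, 0, 0, 0, 0.02, 0, 0, 0, 0, 0, 0, 0.03, 0, 0, 0, 0, 0, 0, 0.04, 0, 0, 0, 0, 0, 0, 0.04, 0, 0, 0, 0, 0, 0])

```text
clock: 24.57
eef_pos: [0.4879, 0.0013, 0.1149]
tool_rot: [0.425, 0.566, -0.424, 0.566]
ft_force: [1.7, 0.8, 2.9]
grip_width: 0.0002
```

Call:
apply_moves(targets=[0.01, 0, 0, 0, 0, 0, 0, 0.02, 0, 0, 0, 0, 0, 0, 0.03, 0, 0, 0, 0, 0, 0, 0.036, 0, 0, 0, 0, 0, 0, 0.036, 0, 0, 0, 0, 0, 0])

```text
clock: 24.98
eef_pos: [0.4879, 0.0013, 0.106]
tool_rot: [0.425, 0.565, -0.424, 0.566]
ft_force: [0.8, 0.9, 2.6]
grip_width: 0.0001
```

Call:
apply_moves(targets=[0.008, 0, 0, 0, 0, 0, 0, 0.014, 0, 0, 0, 0, 0, 0, 0.02, 0, 0, 0, 0, 0, 0, 0.02, 0, 0, 0, 0, 0, 0])

```text
clock: 25.32
eef_pos: [0.4878, 0.0013, 0.101]
tool_rot: [0.424, 0.565, -0.424, 0.566]
ft_force: [0.5, 0.7, 4.5]
grip_width: -0.0
```

Call:
apply_moves(targets=[0.003, 0, 0, 0, 0, 0, 0, 0.006, 0, 0, 0, 0, 0, 0, 0.008, 0, 0, 0, 0, 0, 0, 0.008, 0, 0, 0, 0, 0, 0])

```text
clock: 25.65
eef_pos: [0.4866, 0.0009, 0.0983]
tool_rot: [0.424, 0.566, -0.425, 0.566]
ft_force: [-0.2, 0.0, 0.7]
grip_width: -0.0
```

```bash
python3 -c "
from h import *
upd([.04+.036+.02+.008,0,0])
snap('wrist','w21');st()";python3 tilt.py w21 .131; cat > lips.py <<'E'
from h import *
import sys
i,ww=world('wrist',sys.argv[1])
yaw=np.radians(16.3);ey=np.array([-np.sin(yaw),np.cos(yaw)])
hsv=cv2.cvtColor(i,cv2.COLOR_RGB2HSV);Z=ww[...,2]
o=(hsv[...,0]>5)&(hsv[...,0]<18)&(hsv[...,1]>170)&(hsv[...,2]>100)&(Z>.13)&(Z<.146)
Y=(ww[...,:2]-[.487,.0033])@ey*1000
for s in (1,-1): print([(lo,np.nanmedian(Y[o&(Y*s>0)&(Z>=lo)&(Z<lo+.002)]).round(2)) for lo in (.131,.134,.137,.14)])
E
python3 lips.py w21
```

```text
t 25.7 p [0.4863 0.0009 0.0981] jaw -73.71 down [-0.002 -0.001 -1.   ] F [0.59 0.01 1.51] w 0.0001 cmd [0.4873 0.0011 0.0985] -73.71 j [ 0.    0.29 -0.21  1.07 -0.    2.86]
3566 centre z 0.1291 slope stand-x -0.0111 slope stand-y -0.0005
foil stand X 3.81 Y 0.47 34.77165549465078 43.3156365453944
[(0.131, np.float64(20.2)), (0.134, np.float64(21.83)), (0.137, np.float64(23.78)), (0.14, np.float64(27.18))]
[(0.131, np.float64(-20.01)), (0.134, np.float64(-21.32)), (0.137, np.float64(-23.53)), (0.14, np.float64(-27.11))]
```

It clicked: force fell from 4.5 to about 1 N, the lips are back at ±20 mm, and the foil is at 129 mm. I'll retract and check.

Call:
apply_moves(targets=[-0.02, 0, 0, 0, 0, 0, 0, -0.06, 0, 0, 0, 0, 0, 0, -0.16, 0, 0, 0, 0, 0, 0, -0.28, 0, 0, 0, 0, 0, 0, -0.4, 0, 0, 0, 0, 0, 0, -0.48, 0, 0, 0, 0, 0, 0.6, -0.48, 0, 0, 0, 0, 0, 0.6, -0.48, 0, 0, 0, 0, 0, 0.6, -0.48, 0, 0, 0, 0, 0, 0.6])

```text
clock: 26.45
eef_pos: [0.4866, 0.001, 0.2183]
tool_rot: [0.424, 0.566, -0.424, 0.566]
ft_force: [0.2, -0.6, 0.0]
grip_width: 0.0483
```

```bash
python3 -c "
from h import *
st();[snap(n,n+'22') for n in ('wrist','scene','side')]
a=cv2.imread('pics/scene22.png')[200:320,200:330];b=cv2.imread('pics/side22.png')[180:300,190:320];c=cv2.imread('pics/wrist22.png')
cv2.imwrite('pics/c22.png',np.vstack([np.hstack([cv2.resize(a,(400,290)),cv2.resize(b,(400,290))]),np.hstack([cv2.resize(c,(400,300)),cv2.resize(c[150:300,220:420],(400,300))])]))
for n in ('scene','side'):
    A=cv2.imread(f'pics/{n}0.png').astype(int);B=cv2.imread(f'pics/{n}22.png').astype(int)
    print(n,[(nm,np.abs(A-B)[v-15:v+16,u-15:u+16].mean().round(1)) for nm,(u,v) in ({'tin':(195,258),'mill':(228,195),'shaker':(247,190),'glass':(370,230)} if n=='scene' else {'tin':(211,222),'mill':(266,180),'shaker':(292,185),'glass':(372,260)}).items()])
";python3 tilt.py wrist22 .129; python3 lips.py wrist22
```

```text
t 26.45 p [0.4866 0.001  0.2183] jaw -73.71 down [-0.001 -0.    -1.   ] F [ 0.22 -0.61  0.03] w 0.0483 cmd [0.4873 0.0011 0.0985] -73.71 j [ 0.    0.21  0.01  1.37 -0.    2.86]
scene [('tin', np.float64(9.6)), ('mill', np.float64(25.6)), ('shaker', np.float64(75.6)), ('glass', np.float64(13.2))]
side [('tin', np.float64(4.0)), ('mill', np.float64(3.9)), ('shaker', np.float64(4.5)), ('glass', np.float64(4.8))]
2700 centre z 0.1288 slope stand-x -0.0037 slope stand-y 0.001
foil stand X -1.65 Y 0.55 48.89207510861791 42.23804195530771
[(0.131, np.float64(20.45)), (0.134, np.float64(21.86)), (0.137, np.float64(23.97)), (0.14, np.float64(27.03))]
[(0.131, np.float64(-20.7)), (0.134, np.float64(-21.34)), (0.137, np.float64(-23.36)), (0.14, np.float64(-27.09))]
```

View pics/c22.png

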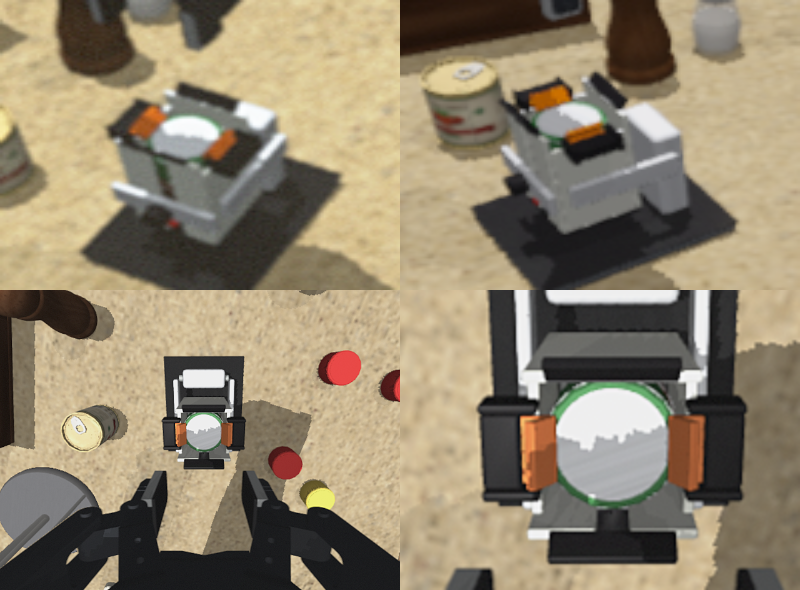

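The views show the green foil under both closed lips and level, with the red follower tab low in the slot, so both pods are in. The side view matches the start for all bystanders, and the gripper is clear. Handing in.

```bash
python3 -c "
from h import *
print(bot.job_done())"
```

```text
the job is handed in; nothing more can be done
None
```

I loaded the brown pod and then the green pod into the dispenser, foil side up, and handed the job in at about 26.6 s. I set each pod on the lips, pressed it with the closed fingers until it clicked in, then let it go. No verdict is reported.

**Last checks:**
- The green foil lies level at 128.8 mm, within about 2 mm of the axis by camera (2 mm is also the calibration error), under both lips. The lips are back at the same distance from the axis as with the brown pod in, ±20 mm.
- The red follower tab has moved to the bottom of its slot, which fits two pods inside. I did not measure the brown pod again once the green one was on top of it.
- All four bystanders look unmoved in the side view. The scene view differs at the mill and shaker, where the arm hides them.
- While pressing, readings stayed at 6.7 N or less (taken at the end of each short move, not continuously).

**What disagreed:**
- **Fingertips:** they sit about 30 to 46 mm behind the stated TCP, depending on the opening. My first grip closed above the brown pod, so I went lower by feel.
- **Contact with the dispenser:** lowering the brown pod, I sent three moves without reading the force in between, and it peaked at 22.6 N before I backed off. That is under the 30 N limit. I first blamed the guide, but the green pod met the same stop at the same TCP height, so it was most likely the fingers on the lip housings. I therefore let each pod drop a few millimetres onto the lips.

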